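# Refit the food warmer's knobs and probes and switch it on

### The arm

A 6-joint arm with a two-finger parallel gripper is mounted at the origin on the work surface. World frame = base frame: x ahead of the robot, y to its left, z up, the work surface at z = 0. Lengths are in m, angles in rad, forces in N, time in s.
With the tool pointing down it reaches from about 0.25 to 0.85 m from the base axis. Payload 12.5 kg.
Tool frame: the origin (TCP) lies at the very end of the fingers, on their centre line; the grasp point (between the pads) lies 19 mm behind it; z points along the fingers, y is the line along which they close (so a half turn about z gives the same grasp; the last joint's range is limited). The gripper opens to 93 mm and grips with 3 to 60 N. Pads are 15 mm wide; open, the fingers measure 128 mm over their backs; the gripper's body (75 mm by 188 mm) begins 65 mm behind the grasp point.
Start: joints at [1.043, 0.351, 1.652, -0, 1.139, -0.085], TCP at [0.236, 0.497, 0.189] pointing down, gripper open.
Joint ranges: [-2.75, 2.75], [-0.79, 2.1], [0.01, 2.65], [-1.57, 4.71], [0.07, 3.14], [-2.87, 2.87]. Speed limits (rad/s): [2.22, 2.22, 2.79, 3.14, 3.14, 3.14].

### API

Orientations are given as a unit quaternion [w, x, y, z].
In Python, from station import arm, cams gives the robot as it stands.
- The arm moves only by the tool carry_out, never from a script. Its argument "rows" is a list of rows, each a list of 5 numbers: the opening, from 0 (shut) to 1 (fully open), then the shift along the world's x, y, z in m, then the turn about the world's z in rad. A call has 1 to 5 rows; each row shifts and turns the commanded pose from where the row before left it; what a row does not reach is not made up. A row lasts 1/12 s, in which the tool goes at most 41.7 mm and 7.16 degrees, less where a joint would pass 70% of its speed; a pose out of reach is approached as far as the arm can. A call is refused whole if a number of a shift passes 0.0417 or a number of a turn 0.125, either way. A call with a gripper value outside its range is refused whole. The fingers move at their own pace and stop on an object; "grip_force" is the grip in N (left out, the last holds). Time passes only in rows, so rows that do not move let the fingers close. It gives the time, the measured TCP pose, the force, the opening and the grip force at its end, in the units of the state.
- arm.sense(): the state, without advancing time (a new reading comes with each control period).
- cams.grab_frame(name): name is "scene" or "top" or "wrist"; returns a dict with "image" (400x640x3 uint8, red, green, blue), "camera_matrix" (3x3 intrinsics, pixels), "k1" (the pictures are not rectified: a ray, as slopes to the right and down, at radius r is drawn at 1 + k1 r^2 times it, then the intrinsics apply), "xyz" and "orientation" of the camera in the world. Camera axes: x right, y down, z forward; pixel columns grow to the right and rows downward; lengths in m; the calibration is good to about 2 mm. A picture is of the moment at which its call begins. There is no depth.
- arm.finish_job(): hands the job in; it is judged then, once.
The state is a dict: "t": time; "joint_positions": joint angles; "qd": joint speeds; "effort": joint torques, N m; "position": TCP position; "eef_rot": TCP orientation; "wrist_force": force on the tool from outside, world axes, zero at the start; "wrist_torque": the same for the moment, N m; "finger_gap": opening from 0.0 (shut) to 1.0 (fully open); "gripper_force": force on a finger pad.
Only numpy, scipy, OpenCV 4.12 (cv2) and the standard library are available. Lean on these libraries where they do the work, as an engineer would, in place of code of your own. Each camera call takes 0.05 s, during which the arm holds its last target. There are 200 camera calls.

### The job

The bar's food warmer has been cleaned. Put every control knob that lies on the counter back on a thermostat shaft of its own (press it on while turning it slowly until it drops fully home) and push every thermometer from the stand all the way down through the grommet of a lid of its own; any shaft and any lid will do. Once all of these are in place, switch the heat on: turn each fitted knob clockwise until its pointer is at the big keep-warm dot; leave the cup, the sugar jar and the milk jug where they stand.

Things in the scene. Friction and masses are not known exactly. Their poses are not given: they have to be found in the camera images.
- warmer: stainless counter-top food warmer (bain-marie) with three wells in a row across it, 320 mm deep (x) x 390 mm wide (y) x 150 mm high, fixed to the counter. Origin: middle of its underside; x points away from the robot, from the control deck (near side, flat, 150 mm high) to the lidded wells, y along the row, z up. The three lids do not come off; each has a rubber probe grommet and, 75 mm beyond it, a bar handle 20 mm high
- shaft1 (a joint): brass D-shaft of the left (+y) thermostat. Value in rad, growing clockwise seen from above: 0 = a fitted knob points at the OFF bar (warmer's +x), 1.2 (about 70 deg clockwise) = at the big KEEP-WARM dot; stop at 4.6. Stiff (0.1 N m), stays where left; starts between 0 and 0.5. Spindle 16 mm across, one flat 4 mm from the axis, 20 mm tall above its dial plate, top 2 mm tapered
- shaft1_foot (a point): foot of the left (+y) D-shaft: on its axis, on the round dial plate (94 mm across, 153 mm above the counter, centre 100 mm from the warmer's middle towards -x; shafts 114 mm apart). Axes turn with the shaft: z up, the flat faces -y. A fitted knob is at this point with its x along this x
- port1 (a point): middle of the top face of the rubber grommet in the left (+y) lid (25 mm across, 8 mm above the lid, 162 mm above the counter), 140 mm beyond the left (+y) shaft; straight down through it runs a 9 mm hole, free below for over 100 mm; axes as the warmer's
- shaft2 (a joint): brass D-shaft of the middle thermostat. Value in rad, growing clockwise seen from above: 0 = a fitted knob points at the OFF bar (warmer's +x), 1.2 (about 70 deg clockwise) = at the big KEEP-WARM dot; stop at 4.6. Stiff (0.1 N m), stays where left; starts between 0 and 0.5. Spindle 16 mm across, one flat 4 mm from the axis, 20 mm tall above its dial plate, top 2 mm tapered
- shaft2_foot (a point): foot of the middle D-shaft: on its axis, on the round dial plate (94 mm across, 153 mm above the counter, centre 100 mm from the warmer's middle towards -x; shafts 114 mm apart). Axes turn with the shaft: z up, the flat faces -y. A fitted knob is at this point with its x along this x
- port2 (a point): middle of the top face of the rubber grommet in the middle lid (25 mm across, 8 mm above the lid, 162 mm above the counter), 140 mm beyond the middle shaft; straight down through it runs a 9 mm hole, free below for over 100 mm; axes as the warmer's
- shaft3 (a joint): brass D-shaft of the right (-y) thermostat. Value in rad, growing clockwise seen from above: 0 = a fitted knob points at the OFF bar (warmer's +x), 1.2 (about 70 deg clockwise) = at the big KEEP-WARM dot; stop at 4.6. Stiff (0.1 N m), stays where left; starts between 0 and 0.5. Spindle 16 mm across, one flat 4 mm from the axis, 20 mm tall above its dial plate, top 2 mm tapered
- shaft3_foot (a point): foot of the right (-y) D-shaft: on its axis, on the round dial plate (94 mm across, 153 mm above the counter, centre 100 mm from the warmer's middle towards -x; shafts 114 mm apart). Axes turn with the shaft: z up, the flat faces -y. A fitted knob is at this point with its x along this x
- port3 (a point): middle of the top face of the rubber grommet in the right (-y) lid (25 mm across, 8 mm above the lid, 162 mm above the counter), 140 mm beyond the right (-y) shaft; straight down through it runs a 9 mm hole, free below for over 100 mm; axes as the warmer's
- knob1: black control knob, 55 to 90 g, all alike. Round skirt 58 mm across, hub 24 mm high; on it an upright bar grip 56 mm long (x), 15 mm thick (y), from 24 to 56 mm height, a white pointer line on its +x half. D-bore from below, its flat on the -y side (right of the pointer). Origin: middle of the underside, z up through the bar. Lies bar up on the counter to the left. May be absent (None)
- knob2: as knob1. The bore is 24 mm deep and 17 mm across with about 0.6 mm play all round: it slides on only when turned to within about 15 deg of the shaft, else it rests on the shaft's end, 20 mm too high. May be absent (None)
- knob3: as knob1. May be absent (None)
- probe1: dial thermometer, 50 g, all alike: steel stem 6 mm thick, 88 mm long, round tip, below a stop collar 18 mm across; above it a 10 mm neck, then a round dial head 45 mm across, from 14 to 28 mm above the origin, white face up. Origin: middle of the collar's underside, z up the stem. Stands in the stand, collar on its top plate; when fully in, its origin is at a port point. May be absent (None)
- probe2: as probe1. May be absent (None)
- probe3: as probe1. May be absent (None)
- stand: steel probe stand, fixed, to the right: 200 mm long (x) x 75 mm, top plate 100 mm above the counter with three 9 mm holes 68 mm apart along its x; origin: middle of its underside
- cup: white coffee cup, 72 mm across, 65 mm high, bystander; origin: middle of its underside
- sugar: glass sugar jar with steel cap, 68 mm across, 85 mm high, bystander; origin: middle of its underside
- jug: stainless milk jug, 94 mm across, 105 mm high, bystander; origin: middle of its underside
Not all that is in view belongs to the job. What is shaped like the probe3 but red or yellow is not meant.

How it is judged:
On the way, in this order (a step that is already met when the one before it is completed fails the run):
1. every knob fully home on a shaft of its own and every thermometer fully down in a lid of its own (any order) (((horizontal distance between knob1 and shaft1_foot below 0.004 m and z of knob1 in the frame of shaft1_foot between -0.004 and 0.004 m and angle between knob1's own z axis and vertical below 0.1 rad) or (horizontal distance between knob1 and shaft2_foot below 0.004 m and z of knob1 in the frame of shaft2_foot between -0.004 and 0.004 m and angle between knob1's own z axis and vertical below 0.1 rad) or (horizontal distance between knob1 and shaft3_foot below 0.004 m and z of knob1 in the frame of shaft3_foot between -0.004 and 0.004 m and angle between knob1's own z axis and vertical below 0.1 rad)) and ((horizontal distance between knob2 and shaft1_foot below 0.004 m and z of knob2 in the frame of shaft1_foot between -0.004 and 0.004 m and angle between knob2's own z axis and vertical below 0.1 rad) or (horizontal distance between knob2 and shaft2_foot below 0.004 m and z of knob2 in the frame of shaft2_foot between -0.004 and 0.004 m and angle between knob2's own z axis and vertical below 0.1 rad) or (horizontal distance between knob2 and shaft3_foot below 0.004 m and z of knob2 in the frame of shaft3_foot between -0.004 and 0.004 m and angle between knob2's own z axis and vertical below 0.1 rad)) and ((horizontal distance between knob3 and shaft1_foot below 0.004 m and z of knob3 in the frame of shaft1_foot between -0.004 and 0.004 m and angle between knob3's own z axis and vertical below 0.1 rad) or (horizontal distance between knob3 and shaft2_foot below 0.004 m and z of knob3 in the frame of shaft2_foot between -0.004 and 0.004 m and angle between knob3's own z axis and vertical below 0.1 rad) or (horizontal distance between knob3 and shaft3_foot below 0.004 m and z of knob3 in the frame of shaft3_foot between -0.004 and 0.004 m and angle between knob3's own z axis and vertical below 0.1 rad)) and ((horizontal distance between probe1 and port1 below 0.005 m and z of probe1 in the frame of port1 between -0.005 and 0.005 m and angle between probe1's own z axis and vertical below 0.12 rad) or (horizontal distance between probe1 and port2 below 0.005 m and z of probe1 in the frame of port2 between -0.005 and 0.005 m and angle between probe1's own z axis and vertical below 0.12 rad) or (horizontal distance between probe1 and port3 below 0.005 m and z of probe1 in the frame of port3 between -0.005 and 0.005 m and angle between probe1's own z axis and vertical below 0.12 rad)) and ((horizontal distance between probe2 and port1 below 0.005 m and z of probe2 in the frame of port1 between -0.005 and 0.005 m and angle between probe2's own z axis and vertical below 0.12 rad) or (horizontal distance between probe2 and port2 below 0.005 m and z of probe2 in the frame of port2 between -0.005 and 0.005 m and angle between probe2's own z axis and vertical below 0.12 rad) or (horizontal distance between probe2 and port3 below 0.005 m and z of probe2 in the frame of port3 between -0.005 and 0.005 m and angle between probe2's own z axis and vertical below 0.12 rad)) and ((horizontal distance between probe3 and port1 below 0.005 m and z of probe3 in the frame of port1 between -0.005 and 0.005 m and angle between probe3's own z axis and vertical below 0.12 rad) or (horizontal distance between probe3 and port2 below 0.005 m and z of probe3 in the frame of port2 between -0.005 and 0.005 m and angle between probe3's own z axis and vertical below 0.12 rad) or (horizontal distance between probe3 and port3 below 0.005 m and z of probe3 in the frame of port3 between -0.005 and 0.005 m and angle between probe3's own z axis and vertical below 0.12 rad))), for 0.2 s.
2. then every fitted knob turned to the keep-warm dot (((horizontal distance between knob1 and shaft1_foot below 0.004 m and z of knob1 in the frame of shaft1_foot between -0.004 and 0.004 m and angle between knob1's own z axis and vertical below 0.1 rad and value of joint shaft1 between 0.95 and 1.45 rad) or (horizontal distance between knob1 and shaft2_foot below 0.004 m and z of knob1 in the frame of shaft2_foot between -0.004 and 0.004 m and angle between knob1's own z axis and vertical below 0.1 rad and value of joint shaft2 between 0.95 and 1.45 rad) or (horizontal distance between knob1 and shaft3_foot below 0.004 m and z of knob1 in the frame of shaft3_foot between -0.004 and 0.004 m and angle between knob1's own z axis and vertical below 0.1 rad and value of joint shaft3 between 0.95 and 1.45 rad)) and ((horizontal distance between knob2 and shaft1_foot below 0.004 m and z of knob2 in the frame of shaft1_foot between -0.004 and 0.004 m and angle between knob2's own z axis and vertical below 0.1 rad and value of joint shaft1 between 0.95 and 1.45 rad) or (horizontal distance between knob2 and shaft2_foot below 0.004 m and z of knob2 in the frame of shaft2_foot between -0.004 and 0.004 m and angle between knob2's own z axis and vertical below 0.1 rad and value of joint shaft2 between 0.95 and 1.45 rad) or (horizontal distance between knob2 and shaft3_foot below 0.004 m and z of knob2 in the frame of shaft3_foot between -0.004 and 0.004 m and angle between knob2's own z axis and vertical below 0.1 rad and value of joint shaft3 between 0.95 and 1.45 rad)) and ((horizontal distance between knob3 and shaft1_foot below 0.004 m and z of knob3 in the frame of shaft1_foot between -0.004 and 0.004 m and angle between knob3's own z axis and vertical below 0.1 rad and value of joint shaft1 between 0.95 and 1.45 rad) or (horizontal distance between knob3 and shaft2_foot below 0.004 m and z of knob3 in the frame of shaft2_foot between -0.004 and 0.004 m and angle between knob3's own z axis and vertical below 0.1 rad and value of joint shaft2 between 0.95 and 1.45 rad) or (horizontal distance between knob3 and shaft3_foot below 0.004 m and z of knob3 in the frame of shaft3_foot between -0.004 and 0.004 m and angle between knob3's own z axis and vertical below 0.1 rad and value of joint shaft3 between 0.95 and 1.45 rad))), for 0.2 s.
At the end, for the whole second after the job is handed in: Every knob present is home on a shaft (axis within 4 mm, underside within 4 mm of the dial plate, upright) and that shaft reads 0.95 to 1.45 rad; every thermometer present is in a lid's grommet (within 5 mm of the port point sideways and in height, tilted less than 0.12 rad); all at rest (all of step 2 and ((horizontal distance between probe1 and port1 below 0.005 m and z of probe1 in the frame of port1 between -0.005 and 0.005 m and angle between probe1's own z axis and vertical below 0.12 rad) or (horizontal distance between probe1 and port2 below 0.005 m and z of probe1 in the frame of port2 between -0.005 and 0.005 m and angle between probe1's own z axis and vertical below 0.12 rad) or (horizontal distance between probe1 and port3 below 0.005 m and z of probe1 in the frame of port3 between -0.005 and 0.005 m and angle between probe1's own z axis and vertical below 0.12 rad)) and ((horizontal distance between probe2 and port1 below 0.005 m and z of probe2 in the frame of port1 between -0.005 and 0.005 m and angle between probe2's own z axis and vertical below 0.12 rad) or (horizontal distance between probe2 and port2 below 0.005 m and z of probe2 in the frame of port2 between -0.005 and 0.005 m and angle between probe2's own z axis and vertical below 0.12 rad) or (horizontal distance between probe2 and port3 below 0.005 m and z of probe2 in the frame of port3 between -0.005 and 0.005 m and angle between probe2's own z axis and vertical below 0.12 rad)) and ((horizontal distance between probe3 and port1 below 0.005 m and z of probe3 in the frame of port1 between -0.005 and 0.005 m and angle between probe3's own z axis and vertical below 0.12 rad) or (horizontal distance between probe3 and port2 below 0.005 m and z of probe3 in the frame of port2 between -0.005 and 0.005 m and angle between probe3's own z axis and vertical below 0.12 rad) or (horizontal distance between probe3 and port3 below 0.005 m and z of probe3 in the frame of port3 between -0.005 and 0.005 m and angle between probe3's own z axis and vertical below 0.12 rad)) and linear speed of each of knob1, knob2, knob3, probe1, probe2, probe3 below 0.03 m/s); the robot touches nothing.
It fails at once if the cup is moved or tipped (distance of cup from where it was at the start of the episode above 0.03 m or angle between cup's own z axis and vertical above 0.3 rad).
It fails at once if the sugar is moved or tipped (distance of sugar from where it was at the start of the episode above 0.03 m or angle between sugar's own z axis and vertical above 0.3 rad).
It fails at once if the jug is moved or tipped (distance of jug from where it was at the start of the episode above 0.03 m or angle between jug's own z axis and vertical above 0.3 rad).
Of knob1, knob2, knob3 only 2 to 3 are there at a start; the rules pass over those that are not, and their reading is None.
Of probe1, probe2, probe3 only 2 to 3 are there at a start; the rules pass over those that are not, and their reading is None.
At some moment in a run one of knob1, knob2, knob3 may be knocked a few centimetres aside while the robot is not near it.
It also fails if it takes over 210 s, if anything falls off the work surface, if the arm or the gripper's body presses on something with over 40 N, if the wrist force passes 120 N, or if a joint passes its speed limit or range.

## Working session

There is one attempt and no reset: what is moved stays moved. The work goes in short steps, Python scripts to look and compute and a tool call to move; the robot and the scene stay as the last step left them, time stands still between calls to the robot, and variables do not carry over. Pictures are saved under pics/ and viewed, at most 14 in all, crops included, and the job is handed in when it is done.

Besides the shell and the picture viewer there is one more tool, called after "Request:" as name(argument=value, ...), one argument or row to a line, values as JSON. carry_out: Moves the arm, as the interface text tells. Its arguments: {"type":"object","properties":{"rows":{"type":"array","items":{"type":"array","items":{"type":"number"}}},"grip_force":{"type":"number"}},"required":["rows"]}

```bash
mkdir -p pics; ls; cat > h.py <<'E'
import numpy as np, cv2, json
from scipy.spatial.transform import Rotation as R
from station import arm, cams
def grab(n, save=None):
    f=cams.grab_frame(n); f['name']=n
    if save: cv2.imwrite(f'pics/{save}.png', f['image'][:,:,::-1])
    return f
def rot(f):
    q=f['orientation']; return R.from_quat([q[1],q[2],q[3],q[0]]).as_matrix()
def ray(f,uv):
    K=np.array(f['camera_matrix']); k1=float(f['k1'])
    uv=np.atleast_2d(uv).astype(float)
    d=np.c_[(uv[:,0]-K[0,2])/K[0,0],(uv[:,1]-K[1,2])/K[1,1]]
    s=d.copy()
    for _ in range(30): s=d/(1+k1*(s**2).sum(1,keepdims=True))
    v=np.c_[s,np.ones(len(s))]@rot(f).T
    return np.array(f['xyz'],float),v
def onz(f,uv,z):
    o,v=ray(f,uv); t=(z-o[2])/v[:,2]; return (o+v*t[:,None])
def proj(f,P):
    K=np.array(f['camera_matrix']);k1=float(f['k1'])
    c=(np.atleast_2d(P)-np.array(f['xyz']))@rot(f); s=c[:,:2]/c[:,2:]
    s=s*(1+k1*(s**2).sum(1,keepdims=True))
    return np.c_[s[:,0]*K[0,0]+K[0,2],s[:,1]*K[1,1]+K[1,2]]
E
python3 - <<'E'
from h import *
for n in ['top','scene','wrist']:
    f=grab(n,n+'0'); print(n,np.round(f['xyz'],3),np.round(rot(f),3).tolist(),np.array(f['camera_matrix']).tolist(),f['k1'])
print(arm.sense())
E
```

```text
pics
top [ 0.361 -0.01   1.165] [[-0.018, -0.989, 0.149], [-1.0, 0.018, -0.002], [-0.001, -0.149, -0.989]] [[367.91284808787265, 0.0, 312.20901703757124], [0.0, 367.91284808787265, 191.0722712136905], [0.0, 0.0, 1.0]] -0.02944003269688006
scene [ 1.223 -0.193  0.862] [[0.243, 0.69, -0.682], [0.97, -0.164, 0.18], [0.013, -0.705, -0.709]] [[397.4495561381411, 0.0, 318.83283580774054], [0.0, 397.4495561381411, 197.13218629850758], [0.0, 0.0, 1.0]] 0.005618513994116517
wrist [0.166 0.53  0.385] [[0.43, 0.868, 0.249], [0.903, -0.413, -0.119], [-0.0, 0.276, -0.961]] [[349.2599939386218, 0.0, 311.4219031785261], [0.0, 349.2599939386218, 199.46329683679204], [0.0, 0.0, 1.0]] 0.01602806499349186
{'t': 0.15, 'joint_positions': array([ 1.04338881e+00,  3.51112239e-01,  1.65225697e+00,  7.88402365e-06,
        1.13909512e+00, -8.45624710e-02]), 'qd': array([-4.94892463e-04, -3.32838047e-05, -1.57179927e-03, -6.88796857e-04,
        6.34430890e-04,  9.16392341e-04]), 'effort': array([-3.97761360e-04, -4.97479463e+01, -2.85331285e+01,  6.98106084e-02,
        2.47336953e-02, -8.06162484e-05]), 'position': array([0.23549539, 0.49672125, 0.18843288]), 'eef_rot': array([-1.34701072e-04,  2.19619228e-01,  9.75585570e-01, -4.14512519e-04]), 'wrist_force': array([-0.92726468,  0.65540167, -1.03179939]), 'wrist_torque': array([0.00049568, 0.02000752, 0.00034058]), 'gripper_force': 0.0, 'finger_gap': 1.0003796278421904}
```

View pics/top0.png

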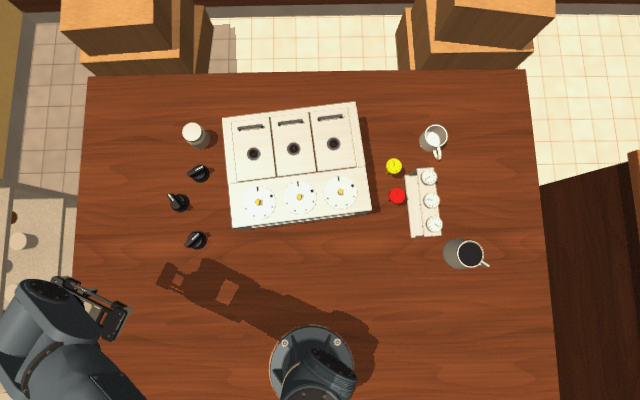

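View pics/scene0.png

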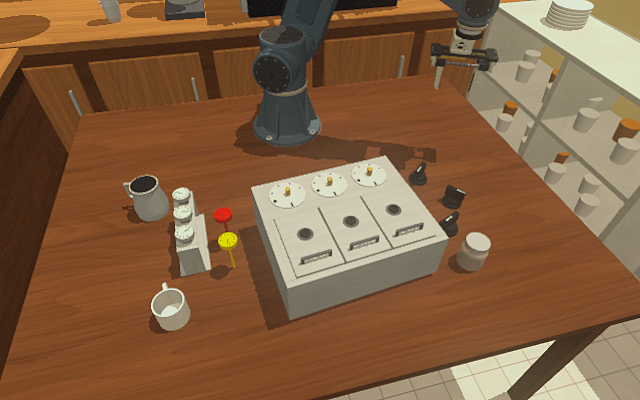

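```bash
cat > m1.py <<'E'
from h import *
from scipy.optimize import least_squares
fs={n:grab(n) for n in ['top','scene']}
def blobs(mask,amin,amax,win=None):
    n,l,s,c=cv2.connectedComponentsWithStats(mask.astype(np.uint8))
    return [(c[i],s[i]) for i in range(1,n) if amin<=s[i,4]<=amax and (win is None or (win[0]<=c[i][0]<=win[2] and win[1]<=c[i][1]<=win[3]))]
for n,win in [('top',(225,100,365,225)),('scene',(260,160,440,300))]:
    f=fs[n]; im=f['image'][:,:,::-1].copy(); hsv=cv2.cvtColor(im,cv2.COLOR_BGR2HSV)
    dark=hsv[...,2]<90
    b=blobs(dark,20,300,win); P=[(np.round(c,1),s[2:5].tolist(),onz(f,c,.162)[0].round(4)) for c,s in b]; print(n,'dark',*P,sep='\n')
    y=(hsv[...,0]>12)&(hsv[...,0]<30)&(hsv[...,1]>110)&(hsv[...,2]>100)
    print('brass',*[(np.round(c,1),s[2:5].tolist(),onz(f,c,.165)[0].round(4)) for c,s in blobs(y,4,200,win)],sep='\n')
f=fs['top'];im=f['image'][:,:,::-1].copy(); hsv=cv2.cvtColor(im,cv2.COLOR_BGR2HSV)
print('knobs',*[(np.round(c,1),s.tolist(),onz(f,c,.02)[0].round(4)) for c,s in blobs(hsv[...,2]<50,40,900,(150,150,220,260))],sep='\n')
w=(hsv[...,1]<60)&(hsv[...,2]>190)
print('heads',*[(np.round(c,1),s.tolist(),onz(f,c,.128)[0].round(4)) for c,s in blobs(w,30,900,(400,150,450,250))],sep='\n')
a=cv2.resize(im[130:255,215:375],None,fx=4,fy=4,interpolation=cv2.INTER_CUBIC); cv2.imwrite('pics/topw.png',a)
E
python3 m1.py
```

```text
top
dark
(array([333.2, 143.2]), [10, 10, 69], array([ 0.647 , -0.0733,  0.162 ]))
(array([293.3, 148.1]), [10, 9, 67], array([0.6345, 0.039 , 0.162 ]))
(array([253. , 153.1]), [9, 9, 67], array([0.6223, 0.1521, 0.162 ]))
brass
(array([339.9, 191.2]), [5, 6, 21], array([ 0.5095, -0.0881,  0.165 ]))
(array([298.6, 196.2]), [4, 6, 20], array([0.4976, 0.0256, 0.165 ]))
(array([257.3, 201.7]), [5, 6, 22], array([0.4845, 0.1388, 0.165 ]))
scene
dark
(array([418.4, 175.9]), [18, 24, 257], array([0.5336, 0.2585, 0.162 ]))
(array([393.4, 208.4]), [10, 8, 68], array([0.6286, 0.1507, 0.162 ]))
(array([350.5, 220.2]), [10, 9, 69], array([0.6411, 0.038 , 0.162 ]))
(array([304.8, 232.8]), [11, 10, 79], array([ 0.6535, -0.0746,  0.162 ]))
(array([378.1, 291.9]), [86, 30, 132], array([0.8378, 0.0349, 0.162 ]))
brass
(array([327.5, 161. ]), [3, 5, 6], array([0.4235, 0.0401, 0.165 ]))
(array([343.1, 160.1]), [4, 3, 7], array([0.4297, 0.0826, 0.165 ]))
(array([304.5, 162.3]), [6, 5, 10], array([ 0.4146, -0.022 ,  0.165 ]))
(array([267.4, 163.4]), [3, 3, 5], array([ 0.3962, -0.1202,  0.165 ]))
(array([
[... 1619 characters left out ...]
8], array([0.606, 0.238, 0.165]))
(array([421. , 198.8]), [3, 3, 4], array([0.6163, 0.228 , 0.165 ]))
(array([435.5, 209.5]), [4, 2, 4], array([0.6581, 0.2468, 0.165 ]))
(array([407.7, 292. ]), [6, 3, 7], array([0.8536, 0.0917, 0.165 ]))
(array([437.4, 297. ]), [8, 7, 18], array([0.878 , 0.1446, 0.165 ]))
(array([410.4, 297. ]), [4, 3, 5], array([0.8654, 0.0924, 0.165 ]))
(array([421.8, 299. ]), [2, 3, 4], array([0.8749, 0.1125, 0.165 ]))
knobs
(array([201. , 174.5]), [190, 166, 19, 16, 152], array([0.5927, 0.3401, 0.02  ]))
(array([181. , 202.1]), [171, 194, 18, 18, 180], array([0.5053, 0.4012, 0.02  ]))
(array([198.5, 240.7]), [188, 232, 18, 17, 158], array([0.384 , 0.3423, 0.02  ]))
heads
```

```bash
python3 -c "
import cv2,numpy as np
t=cv2.imread('pics/top0.png')
a=cv2.resize(t[130:255,150:225],None,fx=4.6,fy=4.6,interpolation=2);b=cv2.resize(t[130:255,380:475],None,fx=4.6,fy=4.6,interpolation=2)
cv2.imwrite('pics/tc.png',np.hstack([a,b]))"
```

```text
(no output)
```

View pics/tc.png

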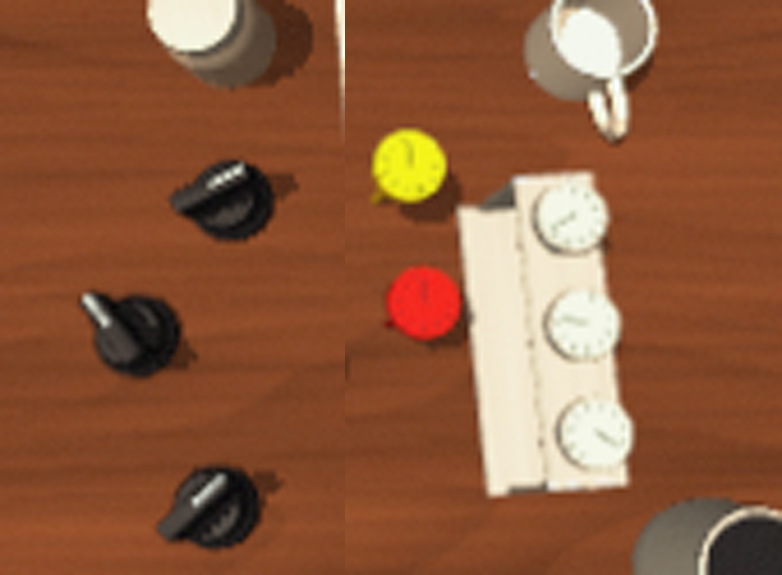

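View pics/topw.png

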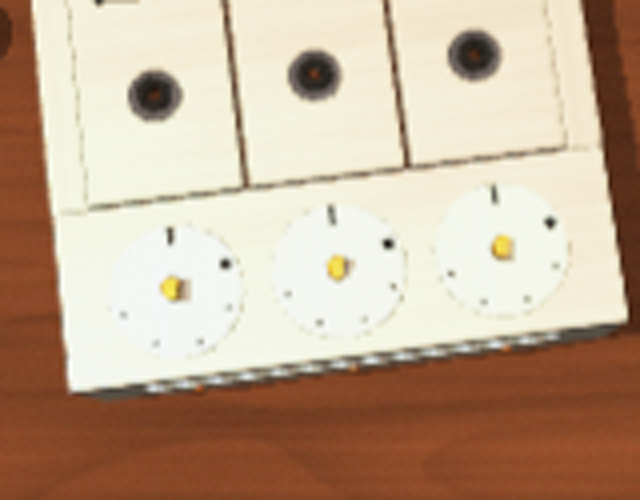

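Request:
carry_out(
  rows=[
    [1,0.037,-0.0234,0.022,0],
    [1,0.037,-0.0234,0.022,0],
    [1,0.037,-0.0234,0.022,0],
    [1,0.037,-0.0234,0.022,0],
    [1,0.037,-0.0234,0.022,0],
  ],
)

```text
t: 0.67
position: [0.3941, 0.3962, 0.2834]
eef_rot: [-0.0, 0.219, 0.976, 0.0]
wrist_force: [1.1, 0.8, -1.2]
finger_gap: 0.997
gripper_force: 0.0
```

Request:
carry_out(
  rows=[
    [1,0,0,0,0],
    [1,0,0,0,0],
    [1,0,0,0,0],
  ],
)

```text
t: 0.92
position: [0.3925, 0.3974, 0.2818]
eef_rot: [-0.0, 0.22, 0.976, -0.0]
wrist_force: [-0.6, -0.2, 0.6]
finger_gap: 0.999
gripper_force: 0.0
```

```bash
python3 - <<'E'
from h import *
f=grab('wrist','w1'); s=arm.sense(); print(s['position'],s['eef_rot'],s['joint_positions'].round(3),f['xyz'],rot(f)[:,2])
E
```

```text
[0.39201865 0.39767602 0.28160046] [-5.17679871e-04  2.19285745e-01  9.75660420e-01 -4.88225896e-04] [ 0.709  0.289  1.505  0.     1.349 -0.42 ] [0.32282411 0.43058586 0.47821794] [ 0.24890956 -0.11885075 -0.96120681]
```

View pics/w1.png

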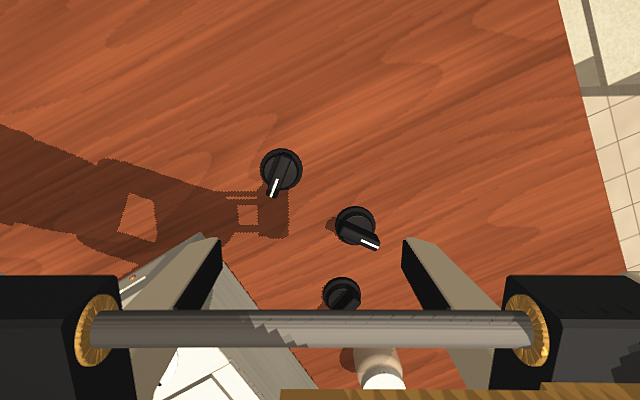

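```bash
cat >> h.py <<'E'
from scipy.optimize import least_squares
def yaw_tool():
    q=arm.sense()['eef_rot']; y=R.from_quat([q[1],q[2],q[3],q[0]]).as_matrix()[:,1]
    return np.arctan2(y[1],y[0])
def knobs(f,base=0.0,win=None):
    """knobs in view: skirt circle on base+3mm, pointer from the white line on base+56mm"""
    im=f['image']; mx=im.max(2); m=(mx<70).astype(np.uint8)
    wh=((im.min(2)>120)).astype(np.uint8)
    out=[]
    n,l,s,c=cv2.connectedComponentsWithStats(cv2.morphologyEx(m,cv2.MORPH_CLOSE,np.ones((5,5))))
    for i in range(1,n):
        x,y,w,h,a=s[i]
        if not(300<a<12000 and max(w,h)<140) or x<=0 or y<=0 or x+w>=640: continue
        if win and not(win[0]<=c[i][0]<=win[2] and win[1]<=c[i][1]<=win[3]): continue
        cn=max(cv2.findContours((l==i).astype(np.uint8),cv2.RETR_EXTERNAL,cv2.CHAIN_APPROX_NONE)[0],key=cv2.contourArea)[:,0,:]
        P=onz(f,cn,base+.003)[:,:2]
        r=least_squares(lambda p:np.hypot(*(P-p).T)-.029,P.mean(0),loss='cauchy',f_scale=.001)
        hull=cv2.convexHull(cn); mm=np.zeros_like(m); cv2.fillConvexPoly(mm,cv2.convexHull(cn),1)
        mm=cv2.dilate(mm,np.ones((3,3)))
        v,u=np.nonzero(wh&mm); d=dict(px=c[i].round(),area=a,c=r.x.round(4),fit=np.median(abs(r.fun)).round(4))
        if len(u)>8:
            Q=onz(f,np.c_[u,v],base+.056)[:,:2]; q=Q.mean(0); e=np.linalg.svd(Q-q)[2][0]
            if e@(q-r.x)<0: e=-e
            t=(Q-q)@e; lat=np.array([-e[1],e[0]])
            d.update(ang=np.arctan2(e[1],e[0]).round(3),line=((q-r.x)@e+np.array([t.min(),t.max()])).round(4),lat=((q-r.x)@lat).round(4),n=len(u))
        out.append(d)
    return out
E
python3 - <<'E'
from h import *
f=grab('wrist'); print(yaw_tool()); print(*knobs(f,win=(240,120,400,310)),sep='\n')
E
```

```text
1.1292019728532638
{'px': array([280., 171.]), 'area': np.int32(1513), 'c': array([0.3888, 0.3523]), 'fit': np.float64(0.0004), 'ang': np.float64(-0.819), 'line': array([0.0011, 0.026 ]), 'lat': np.float64(0.0), 'n': 53}
{'px': array([357., 228.]), 'area': np.int32(1436), 'c': array([0.5081, 0.4111]), 'fit': np.float64(0.0007), 'ang': np.float64(0.69), 'line': array([0.0019, 0.0265]), 'lat': np.float64(0.0007), 'n': 46}
```

Request:
carry_out(
  rows=[
    [0.55,-0.0006,-0.0091,-0.02,-0.0754],
    [0.55,-0.0006,-0.0091,-0.02,-0.0754],
    [0.55,-0.0006,-0.0091,-0.02,-0.0754],
    [0.55,-0.0006,-0.0091,-0.02,-0.0754],
    [0.55,-0.0006,-0.0091,-0.02,-0.0754],
  ],
  grip_force=30,
)

```text
t: 1.43
position: [0.3886, 0.352, 0.181]
eef_rot: [-0.0, 0.399, 0.917, -0.0]
wrist_force: [1.9, 0.4, 0.6]
finger_gap: 0.688
gripper_force: 0.0
```

Request:
carry_out(
  rows=[
    [0.55,0,0,-0.02,0],
    [0.55,0,0,-0.02,0],
    [0.55,0,0,-0.02,0],
    [0.55,0,0,-0.02,0],
    [0.55,0,0,0,0],
  ],
)

```text
t: 1.85
position: [0.3872, 0.3512, 0.0988]
eef_rot: [-0.002, 0.398, 0.917, -0.003]
wrist_force: [-1.0, -0.5, -0.8]
finger_gap: 0.551
gripper_force: 0.0
```

```bash
python3 - <<'E'
from h import *
f=grab('wrist','w2'); s=arm.sense(); print(s['position'],yaw_tool()); print(*knobs(f),sep='\n')
E
```

```text
[0.38817185 0.35172785 0.10080816] 0.7523996983842991
{'px': array([315., 195.]), 'area': np.int32(3789), 'c': array([0.3889, 0.3523]), 'fit': np.float64(0.0003), 'ang': np.float64(-0.838), 'line': array([0.0012, 0.0262]), 'lat': np.float64(0.0002), 'n': 145}
{'px': array([466., 238.]), 'area': np.int32(4258), 'c': array([0.5085, 0.4115]), 'fit': np.float64(0.0049), 'ang': np.float64(0.688), 'line': array([0.0016, 0.027 ]), 'lat': np.float64(0.0002), 'n': 171}
```

View pics/w2.png

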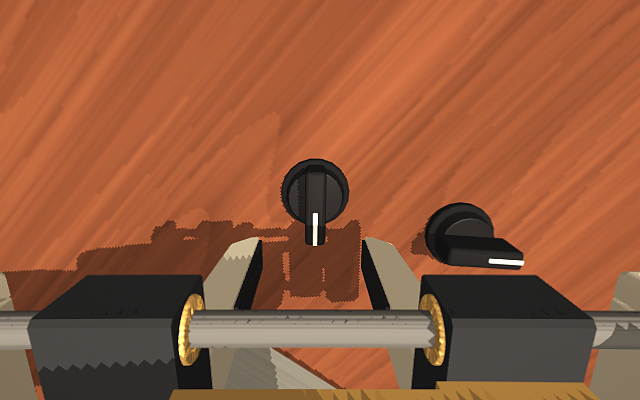

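Request:
carry_out(
  rows=[
    [0.55,0.0007,0.0006,-0.02,-0.02],
    [0.55,0,0,-0.02,0],
    [0.55,0,0,-0.02,0],
    [0.55,0,0,-0.013,0],
    [0.55,0,0,0,0],
  ],
)

```text
t: 2.32
position: [0.3896, 0.3524, 0.0283]
eef_rot: [-0.001, 0.407, 0.913, -0.001]
wrist_force: [0.0, 0.1, 0.2]
finger_gap: 0.551
gripper_force: 0.0
```

Request:
carry_out(
  rows=[
    [0.1,0,0,0,0],
    [0.1,0,0,0,0],
    [0.1,0,0,0,0],
    [0.1,0,0,0,0],
    [0.1,0,0,0,0],
  ],
)

```text
t: 2.73
position: [0.3909, 0.3528, 0.0301]
eef_rot: [0.0, 0.408, 0.913, 0.0]
wrist_force: [0.6, -0.9, 0.7]
finger_gap: 0.24
gripper_force: 0.0
```

Request:
carry_out(
  rows=[
    [0.1,0,0,0.01,0],
    [0.1,0,0,0.02,0],
    [0.1,0,0,0.03,0],
    [0.1,0,0,0.03,0],
    [0.1,0,0,0.03,0],
  ],
)

```text
t: 3.15
position: [0.3905, 0.3524, 0.1516]
eef_rot: [0.0, 0.408, 0.913, 0.0]
wrist_force: [-0.5, -0.2, -1.0]
finger_gap: 0.097
gripper_force: 0.0
```

Request:
carry_out(
  rows=[
    [0.1,0,0,0.03,0],
    [0.1,0,0,0.03,0],
    [0.1,0,0,0.03,0],
    [0.1,0,0,0.03,0],
    [0.1,0,0,0.01,0],
  ],
)

```text
t: 3.57
position: [0.3915, 0.3532, 0.2846]
eef_rot: [0.002, 0.408, 0.913, 0.003]
wrist_force: [-0.3, 0.1, 0.5]
finger_gap: 0.102
gripper_force: 0.0
```

```bash
python3 - <<'E'
from h import *
s=arm.sense(); print(s['position'],yaw_tool(),s['finger_gap'],s['gripper_force'],s['wrist_force'])
W=np.array([[.6345,.039]]) 
E
```

```text
[0.39145524 0.3531982  0.28463391] 0.731018323320054 0.10241780670990926 0.0 [-0.26111418  0.12795869  0.45329501]
```

Request:
carry_out(
  rows=[
    [0.45,0,0,-0.03,0],
    [0.45,0,0,-0.03,0],
    [0.45,0,0,-0.03,0],
    [0.45,0,0,-0.03,0],
    [0.45,0,0,-0.03,0],
  ],
)

```text
t: 3.98
position: [0.3903, 0.3522, 0.1282]
eef_rot: [0.0, 0.408, 0.913, 0.0]
wrist_force: [0.1, 0.6, 0.4]
finger_gap: 0.408
gripper_force: 0.0
```

Request:
carry_out(
  rows=[
    [0.45,0,0,-0.03,0],
    [0.45,0,0,0,0],
  ],
)

```text
t: 4.15
position: [0.3879, 0.3504, 0.0947]
eef_rot: [-0.002, 0.408, 0.913, -0.004]
wrist_force: [-0.8, -0.7, -0.5]
finger_gap: 0.448
gripper_force: 0.0
```

```bash
python3 - <<'E'
from h import *
f=grab('wrist'); s=arm.sense(); print(s['position'],yaw_tool(),s['finger_gap']); print(*knobs(f),sep='\n')
E
```

```text
[0.38915592 0.35140665 0.09759918] 0.7309830695063593 0.4499688834976
{'px': array([315., 195.]), 'area': np.int32(3894), 'c': array([0.3889, 0.3523]), 'fit': np.float64(0.0005), 'ang': np.float64(-0.817), 'line': array([0.0017, 0.0263]), 'lat': np.float64(-0.0001), 'n': 146}
{'px': array([471., 236.]), 'area': np.int32(4436), 'c': array([0.5086, 0.4116]), 'fit': np.float64(0.0046), 'ang': np.float64(0.683), 'line': array([0.0012, 0.0268]), 'lat': np.float64(0.0002), 'n': 182}
```

Request:
carry_out(
  rows=[
    [0.45,0,0.0005,-0.02,0.01],
    [0.45,0,0,-0.02,0],
    [0.45,0,0,-0.02,0],
    [0.45,0,0,-0.01,0],
    [0.3,0,0,0,0],
  ],
)

```text
t: 4.62
position: [0.3905, 0.3529, 0.0292]
eef_rot: [-0.0, 0.403, 0.915, -0.001]
wrist_force: [-0.5, -0.1, 0.1]
finger_gap: 0.41
gripper_force: 0.0
```

Request:
carry_out(
  rows=[
    [0,0,0,0,0],
    [0,0,0,0,0],
    [0,0,0,0,0],
    [0,0,0,0,0],
    [0,0,0,0,0],
  ],
)

```text
t: 5.03
position: [0.3909, 0.3533, 0.03]
eef_rot: [0.0, 0.403, 0.915, 0.0]
wrist_force: [0.5, -0.1, 0.3]
finger_gap: 0.07
gripper_force: 0.0
```

Request:
carry_out(
  rows=[
    [0,0,0,0,0],
    [0,0,0,0,0],
    [0,0,0,0,0],
  ],
)

```text
t: 5.28
position: [0.3907, 0.3531, 0.0294]
eef_rot: [0.0, 0.403, 0.915, 0.0]
wrist_force: [-0.2, 0.3, -0.2]
finger_gap: 0.009
gripper_force: 0.0
```

Request:
carry_out(
  rows=[
    [0,0,0,0.01,0],
    [0,0,0,0.02,0],
    [0,0,0,0.03,0],
    [0,0,0,0.03,0],
    [0,0,0,0.03,0],
  ],
)

```text
t: 5.7
position: [0.3904, 0.3529, 0.1514]
eef_rot: [-0.0, 0.403, 0.915, -0.0]
wrist_force: [0.3, 0.1, -0.6]
finger_gap: 0.001
gripper_force: 0.0
```

Request:
carry_out(
  rows=[
    [0,0,0,0.03,0],
    [0,0,0,0.03,0],
    [0,0,0,0.03,0],
    [0,0,0,0.03,0],
    [0,0,0,0.03,0],
  ],
)

```text
t: 6.12
position: [0.3902, 0.3527, 0.3018]
eef_rot: [0.0, 0.403, 0.915, 0.0]
wrist_force: [0.3, 1.1, -0.4]
finger_gap: 0.003
gripper_force: 0.0
```

Request:
carry_out(
  rows=[
    [0.45,0,0,-0.02,0],
    [0.45,0,0,-0.02,0],
    [0.45,0,0,0,0],
    [0.45,0,0,0,0],
    [0.45,0,0,0,0],
  ],
)

```text
t: 6.53
position: [0.3908, 0.3532, 0.2605]
eef_rot: [0.0, 0.403, 0.915, 0.0]
wrist_force: [-0.4, 0.1, -0.1]
finger_gap: 0.316
gripper_force: 0.0
```

```bash
python3 - <<'E'
from h import *
f=grab('wrist'); s=arm.sense(); g=grab('top','t3'); h=grab('scene'); print(s['position'],yaw_tool(),s['finger_gap']); print(*knobs(f),sep='\n'); print(*knobs(g,win=(150,150,220,260)),sep='\n')
print('tcp proj in wrist',proj(f,s['position']), f['xyz'])
a=cv2.resize(f['image'],(480,300));b=cv2.resize(h['image'][100:260,380:620],(450,300),interpolation=2)
cv2.imwrite('pics/c3.png',np.hstack([a,b])[:,:780,::-1])
E
```

```text
[0.39094647 0.35329418 0.26059556] 0.741007713743708 0.35910248175797865
{'px': array([310., 161.]), 'area': np.int32(1649), 'c': array([0.389 , 0.3523]), 'fit': np.float64(0.0006), 'ang': np.float64(-0.832), 'line': array([0.0016, 0.0257]), 'lat': np.float64(0.0004), 'n': 63}
{'px': array([409., 188.]), 'area': np.int32(1700), 'c': array([0.5082, 0.4114]), 'fit': np.float64(0.0005), 'ang': np.float64(0.711), 'line': array([0.0022, 0.0274]), 'lat': np.float64(0.0002), 'n': 63}
{'px': array([314., 287.]), 'area': np.int32(1506), 'c': array([0.5402, 0.2209]), 'fit': np.float64(0.0385), 'ang': np.float64(-2.802), 'line': array([-0.0535,  0.1025]), 'lat': np.float64(-0.0153), 'n': 1469}

tcp proj in wrist [[312.07840567 232.73263613]] [0.33837328 0.40988749 0.45690454]
```

View pics/c3.png

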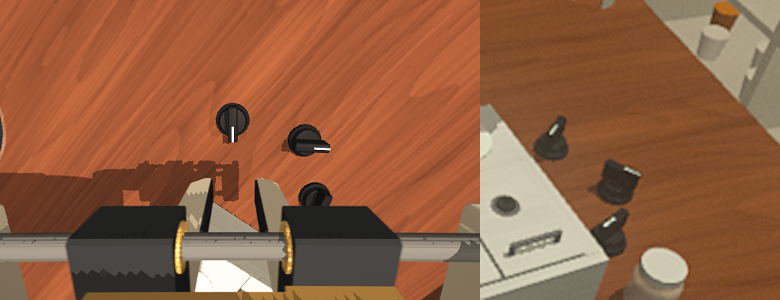

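```bash
python3 - <<'E'
from h import *
f=grab('wrist'); t=grab('top'); s=grab('scene')
for nm,g,z in [('top',t,.02),('scene',s,.02)]:
    m=(g['image'].max(2)<70).astype(np.uint8)
    n,l,st,c=cv2.connectedComponentsWithStats(m)
    for i in range(1,n):
        P=onz(g,c[i],z)[0]
        if 60<st[i,4]<900 and .3<P[0]<.7 and .25<P[1]<.5: print(nm,c[i].round(1),st[i].tolist(),P.round(4))
p=arm.sense()['position']; print(p,'tcp px top',proj(t,p),'scene',proj(s,p),'knob wrist->top',proj(t,[.389,.352,.02]),'scene',proj(s,[.389,.352,.02]))
a=t['image'][180:300,140:300];b=s['image'][60:220,340:553]
cv2.imwrite('pics/c4.png',np.hstack([cv2.resize(a,(400,300),interpolation=2),cv2.resize(b,(400,300),interpolation=2)])[:,:,::-1])
E
```

```text
top [199.8 173.6] [188, 165, 22, 17, 219] [0.5957 0.344  0.02  ]
top [179.9 202.3] [170, 194, 19, 18, 244] [0.505  0.4046 0.02  ]
top [197.4 240.2] [187, 231, 20, 18, 216] [0.3856 0.3458 0.02  ]
scene [418.2 175.8] [409, 162, 18, 23, 216] [0.3931 0.3499 0.02  ]
scene [452.4 197.8] [442, 185, 23, 24, 351] [0.5082 0.4094 0.02  ]
scene [450.  224.7] [439, 211, 20, 26, 251] [0.604  0.3522 0.02  ]
[0.3907588  0.35315094 0.25980116] tcp px top [[164.38120757 236.47808235]] scene [[435.53600589 110.1384249 ]] knob wrist->top [[195.46162791 239.15290929]] scene [[418.26458915 174.84832814]]
```

View pics/c4.png

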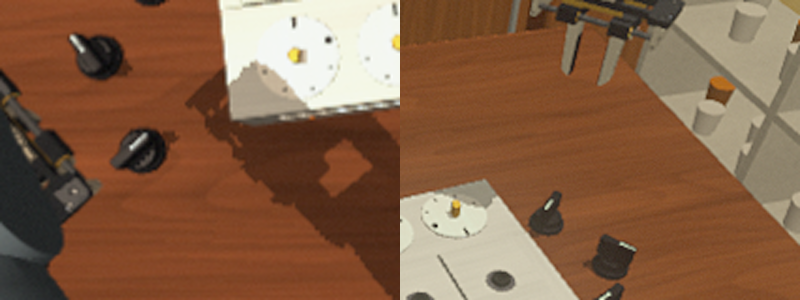

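Request:
carry_out(
  rows=[
    [0.45,-0.0015,-0.001,-0.03,0],
    [0.45,0,0,-0.03,0],
    [0.45,0,0,-0.03,0],
    [0.45,0,0,-0.03,0],
    [0.45,0,0,-0.03,0],
  ],
)

```text
t: 7.25
position: [0.3892, 0.3521, 0.1083]
eef_rot: [0.0, 0.403, 0.915, 0.0]
wrist_force: [1.0, -0.2, -0.1]
finger_gap: 0.448
gripper_force: 0.0
```

Request:
carry_out(
  rows=[
    [0.45,0,0,-0.03,0],
    [0.45,0,0,-0.03,0],
    [0.45,0,0,-0.02,0],
    [0.45,0,0,-0.003,0],
    [0.45,0,0,0,0],
  ],
)

```text
t: 7.67
position: [0.3889, 0.3518, 0.0259]
eef_rot: [-0.0, 0.403, 0.915, -0.001]
wrist_force: [-0.7, 0.0, -0.4]
finger_gap: 0.449
gripper_force: 0.0
```

Request:
carry_out(
  rows=[
    [0.45,0,0,-0.003,0],
    [0.45,0,0,0,0],
  ],
)

```text
t: 7.83
position: [0.3898, 0.3526, 0.0245]
eef_rot: [0.0, 0.403, 0.915, 0.001]
wrist_force: [-0.1, -0.2, -0.7]
finger_gap: 0.448
gripper_force: 0.0
```

Request:
carry_out(
  rows=[
    [0.45,0,0,-0.003,0],
    [0.45,0,0,0,0],
  ],
)

```text
t: 8.0
position: [0.3895, 0.3523, 0.0209]
eef_rot: [0.0, 0.403, 0.915, 0.001]
wrist_force: [-0.1, -0.4, -0.8]
finger_gap: 0.449
gripper_force: 0.0
```

```bash
python3 - <<'E'
from h import *
f=grab('wrist'); s=grab('scene'); t=grab('top')
p=arm.sense()['position']; print(p,arm.sense()['wrist_force'])
a=f['image'][100:300,160:480];b=s['image'][80:220,360:500]
cv2.imwrite('pics/c5.png',np.hstack([cv2.resize(a,(480,300),interpolation=2),cv2.resize(b,(300,300),interpolation=2)])[:,:,::-1])
E
```

```text
[0.38931196 0.35217332 0.02075495] [0.54451641 0.89816238 0.13660005]
```

View pics/c5.png

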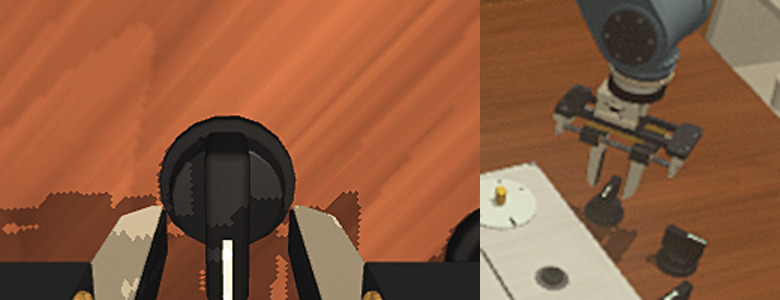

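Request:
carry_out(
  rows=[
    [0.45,0,0,-0.003,0],
    [0.45,0,0,0,0],
  ],
)

```text
t: 8.32
position: [0.389, 0.352, 0.0171]
eef_rot: [-0.0, 0.403, 0.915, -0.0]
wrist_force: [-0.8, 0.6, -0.9]
finger_gap: 0.454
gripper_force: 0.0
```

Request:
carry_out(
  rows=[
    [0.45,0,0,-0.003,0],
    [0.45,0,0,0,0],
  ],
)

```text
t: 8.48
position: [0.3889, 0.3519, 0.0138]
eef_rot: [-0.0, 0.403, 0.915, -0.0]
wrist_force: [0.3, -0.1, 0.2]
finger_gap: 0.452
gripper_force: 0.0
```

Request:
carry_out(
  rows=[
    [0,0,0,0,0],
    [0,0,0,0,0],
    [0,0,0,0,0],
    [0,0,0,0,0],
    [0,0,0,0,0],
  ],
)

```text
t: 8.9
position: [0.3892, 0.3521, 0.0144]
eef_rot: [0.0, 0.403, 0.915, 0.0]
wrist_force: [0.7, -0.2, 0.1]
finger_gap: 0.153
gripper_force: 30.0
```

Request:
carry_out(
  rows=[
    [0,0,0,0,0],
    [0,0,0,0,0],
    [0,0,0,0,0],
  ],
)

```text
t: 9.15
position: [0.3892, 0.3521, 0.0144]
eef_rot: [0.0, 0.403, 0.915, 0.0]
wrist_force: [-1.5, -0.2, 0.4]
finger_gap: 0.161
gripper_force: 30.0
```

Request:
carry_out(
  rows=[
    [0.25,0,0,0,0],
    [0.25,0,0,0,0],
    [0.25,0,0,-0.002,0],
    [0.25,0,0,-0.002,0],
    [0.25,0,0,0,0],
  ],
)

```text
t: 9.57
position: [0.3889, 0.3519, 0.0099]
eef_rot: [-0.0, 0.403, 0.915, -0.0]
wrist_force: [0.1, -0.2, 0.9]
finger_gap: 0.25
gripper_force: 0.0
```

```bash
python3 - <<'E'
from h import *
s=grab('scene'); p=arm.sense()['position']; print(p,arm.sense()['wrist_force'],proj(s,p))
cv2.imwrite('pics/c6.png',cv2.resize(s['image'][135:205,380:460],(800,600)[:1]+(600,),interpolation=2)[:,:,::-1])
E
```

```text
[0.38900051 0.35193977 0.01009513] [1.24281821 0.3952495  1.28918729] [[417.65778055 177.16111435]]
```

View pics/c6.png

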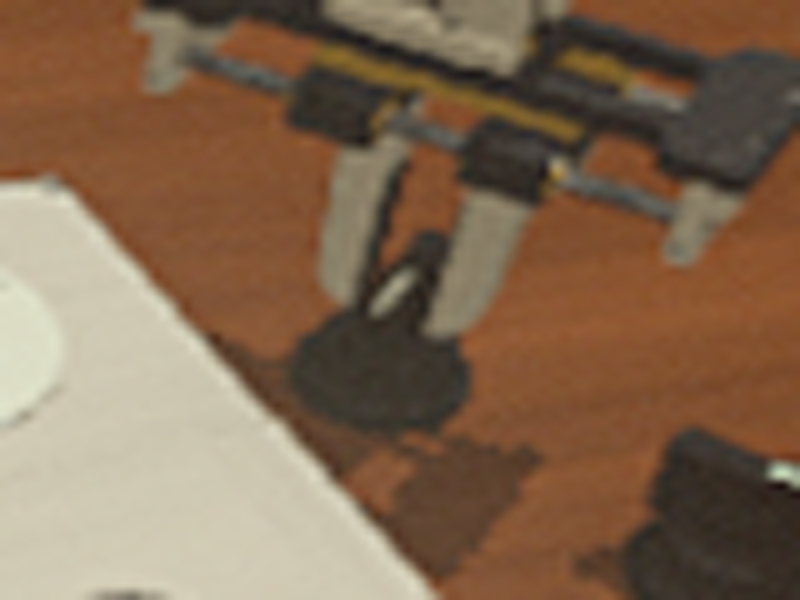

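Request:
carry_out(
  rows=[
    [0,0,0,0,0],
    [0,0,0,0,0],
    [0,0,0,0,0],
    [0,0,0,0,0],
  ],
  grip_force=40,
)

```text
t: 9.95
position: [0.3891, 0.352, 0.0104]
eef_rot: [-0.0, 0.403, 0.915, -0.0]
wrist_force: [0.5, 0.1, -0.9]
finger_gap: 0.154
gripper_force: 40.0
```

Request:
carry_out(
  rows=[
    [0,0,0,0.01,0],
    [0,0,0,0.02,0],
    [0,0,0,0.03,0],
    [0,0,0,0.03,0],
    [0,0,0,0.03,0],
  ],
)

```text
t: 10.37
position: [0.3889, 0.3519, 0.1324]
eef_rot: [-0.0, 0.403, 0.915, -0.0]
wrist_force: [-0.5, 0.6, -0.0]
finger_gap: 0.158
gripper_force: 40.0
```

Request:
carry_out(
  rows=[
    [0,0,0,0.03,0],
    [0,0,0,0.03,0],
    [0,0,0,0.03,0],
    [0,0,0,0.03,0],
    [0,0,0,0.03,0],
  ],
)

```text
t: 10.78
position: [0.3887, 0.3517, 0.2828]
eef_rot: [0.0, 0.403, 0.915, 0.0]
wrist_force: [0.3, 0.0, -1.2]
finger_gap: 0.161
gripper_force: 40.0
```

```bash
python3 - <<'E'
from h import *
f=grab('wrist','w7'); s=arm.sense(); p=s['position']; print(p,s['wrist_force'],s['finger_gap'],s['gripper_force']); print(*knobs(f,base=p[2]-.010),sep='\n')
print(proj(f,p-[0,0,.01-.056]))
E
```

```text
[0.39039644 0.35303976 0.28870037] [-0.18292955 -0.19917036  4.51302632] 0.16330803144159073 39.9994683265686
{'px': array([406., 184.]), 'area': np.int32(1538), 'c': array([0.4125, 0.3913]), 'fit': np.float64(0.0037), 'ang': np.float64(0.669), 'line': array([-0.0017,  0.0071]), 'lat': np.float64(0.0252), 'n': 71}
{'px': array([312., 238.]), 'area': np.int32(7492), 'c': array([0.387 , 0.3532]), 'fit': np.float64(0.0079), 'ang': np.float64(2.805), 'line': array([-0.0288,  0.0203]), 'lat': np.float64(0.007), 'n': 1114}
[[316.77607308 274.67287118]]
```

View pics/w7.png

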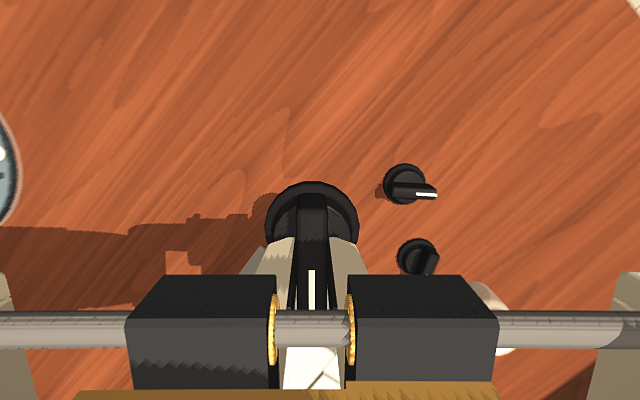

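Request:
carry_out(
  rows=[
    [0,0.016,-0.027,0,0.0575],
    [0,0.016,-0.027,0,0.0575],
    [0,0.016,-0.027,0,0.0575],
    [0,0.016,-0.027,0,0.0575],
    [0,0.016,-0.027,0,0.0575],
  ],
)

```text
t: 11.25
position: [0.4694, 0.2156, 0.281]
eef_rot: [0.0, 0.266, 0.964, 0.0]
wrist_force: [-0.3, 0.4, -0.8]
finger_gap: 0.158
gripper_force: 40.0
```

Request:
carry_out(
  rows=[
    [0,0.016,-0.027,0,0.0575],
    [0,0.016,-0.027,0,0.0575],
    [0,0.016,-0.027,0,0.0575],
    [0,0.016,-0.027,0,0.0575],
    [0,0.016,-0.027,0,0.0575],
  ],
)

```text
t: 11.67
position: [0.5495, 0.0806, 0.281]
eef_rot: [0.0, 0.126, 0.992, 0.0]
wrist_force: [0.2, 0.5, -0.8]
finger_gap: 0.156
gripper_force: 40.0
```

Request:
carry_out(
  rows=[
    [0,0.016,-0.027,0,0.0575],
    [0,0.016,-0.027,0,0.0575],
    [0,0,0,0,0],
    [0,0,0,0,0],
    [0,0,0,0,0],
  ],
)

```text
t: 12.08
position: [0.5807, 0.0284, 0.2806]
eef_rot: [-0.0, 0.07, 0.998, 0.0]
wrist_force: [0.3, 0.4, -0.6]
finger_gap: 0.161
gripper_force: 40.0
```

Request:
carry_out(
  rows=[
    [0,0,0,0,0],
    [0,0,0,0,0],
  ],
)

```text
t: 12.25
position: [0.5807, 0.029, 0.2807]
eef_rot: [0.0, 0.069, 0.998, 0.0]
wrist_force: [0.5, 0.4, -0.0]
finger_gap: 0.162
gripper_force: 40.0
```

```bash
cat >> h.py <<'E'
def brass(f,z=.173,amin=30):
    hsv=cv2.cvtColor(f['image'],cv2.COLOR_RGB2HSV)
    m=((hsv[...,0]>17)&(hsv[...,0]<32)&(hsv[...,1]>110)&(hsv[...,2]>90)).astype(np.uint8)
    n,l,s,c=cv2.connectedComponentsWithStats(m)
    return [(c[i].round(1),s[i].tolist(),onz(f,c[i],z)[0].round(4)) for i in range(1,n) if s[i,4]>amin]
E
python3 - <<'E'
from h import *
f=grab('wrist','w8'); s=arm.sense(); print(s['position'],yaw_tool(),f['xyz'],s['joint_positions'].round(2)); print(*brass(f),sep='\n')
im=f['image']; cv2.imwrite('pics/w8c.png',cv2.resize(im[80:280,:],(800,250),interpolation=2)[:,:,::-1])
E
```

```text
[0.58081299 0.02893065 0.28067677] 1.4319293396081851 [0.50418364 0.03982865 0.47708555] [-0.03  0.33  1.45  0.    1.36 -1.46]
(array([428.9,  56.8]), [423, 48, 14, 19, 220], array([0.4855, 0.1384, 0.173 ]))
(array([292.6,  93.2]), [287, 84, 13, 19, 200], array([0.4977, 0.025 , 0.173 ]))
(array([102.5, 198.1]), [97, 194, 11, 9, 44], array([ 0.5634, -0.1582,  0.173 ]))
(array([ 59.5, 217.8]), [36, 198, 49, 42, 1461], array([ 0.576 , -0.2022,  0.173 ]))
```

View pics/w8.png

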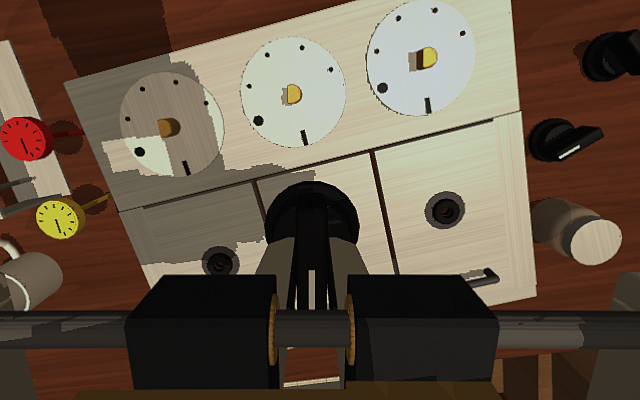

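```bash
python3 - <<'E'
from h import *
f=grab('wrist'); s=arm.sense(); p=s['position']; print(p)
print('axes',onz(f,[[291.3,93.5],[427.8,57.5]],.173).round(4))
im=f['image']
for x0,y0,x1,y1 in [(415,185,475,240),(195,240,240,275)]:
    m=(im[y0:y1,x0:x1].max(2)<45).astype(np.uint8); n,l,st,c=cv2.connectedComponentsWithStats(m); i=1+np.argmax(st[1:,4]); q=c[i]+[x0,y0]; print('port',q,st[i],onz(f,q,.162).round(4))
m=(im.max(2)<70).astype(np.uint8)
pts=[]
for u in range(268,357,2):
    v=np.nonzero(m[170:260,u])[0]
    if len(v): pts.append((u,170+v[0]-.5))
pts=np.array(pts)
for z in (.0,.004): 
    P=onz(f,pts,p[2]-.010+z)[:,:2]; r=least_squares(lambda q:np.hypot(*(P-q).T)-.029,p[:2],loss='cauchy',f_scale=.0007); print(z,r.x.round(4),(r.x-p[:2]).round(4),np.median(abs(r.fun)))
wv=[(np.nonzero(im[v,300:325].min(1)>120)[0].mean()+300,v) for v in range(272,305,4)]
Q=onz(f,wv,p[2]+.046)[:,:2]-p[:2]; print(Q.round(4).tolist()); print(yaw_tool())
E
```

```text
[0.58088142 0.02880206 0.28064509]
axes [[0.4978 0.0239 0.173 ]
 [0.486  0.1374 0.173 ]]
port [445.330373   210.96269982] [ 17  13  28  26 563] [[0.6231 0.151  0.162 ]]
port [219.06796117 260.22884882] [  7   6  34  29 721] [[ 0.6432 -0.0717  0.162 ]]
0.0 [0.5798 0.0289] [-0.0011  0.0001] 0.0002938005488032358
0.004 [0.5788 0.0288] [-0.002 -0.   ] 0.00024378451566034118
[[nan, nan], [nan, nan], [nan, nan], [nan, nan], [nan, nan], [nan, nan], [nan, nan], [nan, nan], [nan, nan]]
1.4318709315273808<stdin>:15: RuntimeWarning: Mean of empty slice.
  ret = ret.dtype.type(ret / rcount)
```

Request:
carry_out(
  rows=[
    [0,-0.0206,-0.0012,0,0],
    [0,-0.0206,-0.0012,0,0],
    [0,-0.0206,-0.0012,0,0],
    [0,-0.0206,-0.0013,0,0],
    [0,0,0,-0.02,0],
  ],
)

```text
t: 12.77
position: [0.4977, 0.0235, 0.2636]
eef_rot: [0.003, 0.07, 0.998, 0.0]
wrist_force: [-0.2, -0.2, -0.7]
finger_gap: 0.155
gripper_force: 40.0
```

Request:
carry_out(
  rows=[
    [0,0,0,-0.02,0],
    [0,0,0,-0.02,0],
    [0,0,0,-0.02,0],
    [0,0,0,-0.01,0],
    [0,0,0,0,0],
  ],
)

```text
t: 13.18
position: [0.4977, 0.0235, 0.1887]
eef_rot: [-0.002, 0.07, 0.998, -0.0]
wrist_force: [0.6, 0.5, -0.2]
finger_gap: 0.151
gripper_force: 40.0
```

Request:
carry_out(
  rows=[
    [0,0,0,0,0],
    [0,0,0,-0.002,0],
    [0,0,0,-0.002,0],
    [0,0,0,-0.002,0],
    [0,0,0,0,0],
  ],
)

```text
t: 13.6
position: [0.4988, 0.0232, 0.1844]
eef_rot: [0.0, 0.07, 0.998, 0.0]
wrist_force: [0.4, 0.2, -0.6]
finger_gap: 0.156
gripper_force: 40.0
```

Request:
carry_out(
  rows=[
    [0,0,0,-0.002,0],
    [0,0,0,0,0],
  ],
)

```text
t: 13.77
position: [0.4987, 0.0232, 0.1822]
eef_rot: [-0.0, 0.07, 0.998, 0.0]
wrist_force: [-0.2, -0.2, -1.5]
finger_gap: 0.155
gripper_force: 40.0
```

Request:
carry_out(
  rows=[
    [0,0,0.0005,-0.002,0],
    [0,0,0,0,0],
  ],
)

```text
t: 13.93
position: [0.4987, 0.0237, 0.1801]
eef_rot: [-0.0, 0.07, 0.998, 0.0]
wrist_force: [0.6, -0.6, -1.1]
finger_gap: 0.159
gripper_force: 40.0
```

Request:
carry_out(
  rows=[
    [0,0,0,-0.002,0],
    [0,0,0,0,0],
  ],
)

```text
t: 14.1
position: [0.4987, 0.0237, 0.1781]
eef_rot: [-0.0, 0.07, 0.998, 0.0]
wrist_force: [1.1, 0.5, -0.5]
finger_gap: 0.159
gripper_force: 40.0
```

Request:
carry_out(
  rows=[
    [0,0,0,-0.002,0],
    [0,0,0,0,0],
  ],
)

```text
t: 14.27
position: [0.4987, 0.0236, 0.1761]
eef_rot: [-0.0, 0.07, 0.998, -0.0]
wrist_force: [0.0, 0.5, -0.6]
finger_gap: 0.155
gripper_force: 40.0
```

Request:
carry_out(
  rows=[
    [0,0,0,-0.002,0],
    [0,0,0,-0.002,0],
    [0,0,0,0,0],
  ],
)

```text
t: 14.52
position: [0.4987, 0.0237, 0.172]
eef_rot: [-0.0, 0.07, 0.998, -0.0]
wrist_force: [-0.4, -0.0, -1.1]
finger_gap: 0.156
gripper_force: 40.0
```

Request:
carry_out(
  rows=[
    [0,0,0,-0.002,0],
    [0,0,0,-0.002,0],
    [0,0,0,0,0],
  ],
)

```text
t: 14.77
position: [0.4987, 0.0237, 0.168]
eef_rot: [-0.0, 0.07, 0.998, -0.0]
wrist_force: [-0.3, 0.1, -1.2]
finger_gap: 0.155
gripper_force: 40.0
```

Request:
carry_out(
  rows=[
    [0,0,0,-0.002,0],
    [0,0,0,-0.001,0],
    [0,0,0,0,0],
  ],
)

```text
t: 15.02
position: [0.4987, 0.0236, 0.1652]
eef_rot: [-0.0, 0.07, 0.998, -0.0]
wrist_force: [0.7, -1.3, -1.1]
finger_gap: 0.159
gripper_force: 40.0
```

Request:
carry_out(
  rows=[
    [0,0,0,-0.001,0],
    [0,0,0,-0.001,0],
    [0,0,0,0,0],
  ],
)

```text
t: 15.27
position: [0.4988, 0.0237, 0.1633]
eef_rot: [0.0, 0.07, 0.998, 0.0]
wrist_force: [0.2, 0.1, -0.5]
finger_gap: 0.158
gripper_force: 40.0
```

Request:
carry_out(
  rows=[
    [0,0,0,-0.001,0],
    [0,0,0,0,0],
  ],
)

```text
t: 15.43
position: [0.4989, 0.0237, 0.1633]
eef_rot: [0.0, 0.07, 0.998, 0.0]
wrist_force: [-4.0, 0.3, 10.2]
finger_gap: 0.157
gripper_force: 40.0
```

Request:
carry_out(
  rows=[
    [0,0,0,-0.001,0],
    [0,0,0,0,0],
  ],
)

```text
t: 15.6
position: [0.499, 0.0237, 0.1633]
eef_rot: [0.001, 0.07, 0.998, 0.0]
wrist_force: [-8.4, 0.1, 22.0]
finger_gap: 0.158
gripper_force: 40.0
```

Request:
carry_out(
  rows=[
    [0.4,0,0,0.0015,0],
    [0.4,0,0,0,0],
    [0.4,0,0,0,0],
    [0.4,0,0,0,0],
    [0.4,0,0,0.01,0],
  ],
)

```text
t: 16.02
position: [0.4977, 0.0237, 0.1715]
eef_rot: [-0.002, 0.07, 0.998, -0.0]
wrist_force: [-0.1, -1.0, -0.4]
finger_gap: 0.396
gripper_force: 0.0
```

Request:
carry_out(
  rows=[
    [0.45,0,0,0.02,0],
    [0.45,0,0,0.03,0],
    [0.45,0,0,0.03,0],
    [0.45,0,0,0.02,0],
    [0.45,0,0.01,0,0],
  ],
)

```text
t: 16.43
position: [0.5004, 0.0329, 0.2776]
eef_rot: [0.003, 0.07, 0.998, -0.0]
wrist_force: [0.2, -0.0, -0.1]
finger_gap: 0.45
gripper_force: 0.0
```

Request:
carry_out(
  rows=[
    [0.45,0,0.027,0,0.06],
    [0.45,0,0.027,0,0.06],
    [0.45,0,0.027,0,0.06],
    [0.45,0,0.027,0,0.06],
    [0.45,0,0.027,0,0.06],
  ],
)

```text
t: 16.85
position: [0.4982, 0.1702, 0.2725]
eef_rot: [-0.0, -0.081, 0.997, -0.0]
wrist_force: [1.2, -0.6, -0.7]
finger_gap: 0.454
gripper_force: 0.0
```

Request:
carry_out(
  rows=[
    [0.45,0,0.027,0,0.06],
    [0.45,0,0.027,0,0.06],
    [0.45,0,0.027,0,0.06],
    [0.45,0,0.027,0,0.06],
    [0.45,0,0.027,0,0.06],
  ],
)

```text
t: 17.27
position: [0.4981, 0.3053, 0.2724]
eef_rot: [-0.0, -0.23, 0.973, -0.0]
wrist_force: [-0.9, -0.4, 0.4]
finger_gap: 0.448
gripper_force: 0.0
```

Request:
carry_out(
  rows=[
    [0.45,0.003,0.027,-0.02,0.06],
    [0.45,0.003,0.027,-0.02,0.06],
    [0.45,0.004,0.027,-0.02,0.06],
    [0.45,0,0.027,-0.02,0.06],
    [0.45,0,0,-0.02,0],
  ],
)

```text
t: 17.68
position: [0.5075, 0.4156, 0.1708]
eef_rot: [-0.0, -0.346, 0.938, 0.0]
wrist_force: [0.9, 0.5, -0.3]
finger_gap: 0.448
gripper_force: 0.0
```

Request:
carry_out(
  rows=[
    [0.45,0,0,-0.02,0],
    [0.45,0,0,-0.02,0],
    [0.45,0,0,-0.02,0],
    [0.45,0,0,0,0],
    [0.45,0,0,0,0],
  ],
)

```text
t: 18.1
position: [0.508, 0.4115, 0.1121]
eef_rot: [-0.001, -0.343, 0.939, -0.0]
wrist_force: [-0.7, 0.4, 0.2]
finger_gap: 0.447
gripper_force: 0.0
```

```bash
python3 - <<'E'
from h import *
f=grab('wrist'); s=arm.sense(); print(s['position'],yaw_tool(),s['finger_gap']); print(*knobs(f),sep='\n')
g=grab('scene'); cv2.imwrite('pics/s9.png',g['image'][:,:,::-1])
E
```

```text
[0.50875045 0.41193919 0.11346986] 2.2710776150505296 0.446881753095384
{'px': array([310., 188.]), 'area': np.int32(2959), 'c': array([0.5079, 0.4124]), 'fit': np.float64(0.0007), 'ang': np.float64(0.684), 'line': array([0.0011, 0.0263]), 'lat': np.float64(0.0002), 'n': 148}
{'px': array([187., 224.]), 'area': np.int32(3840), 'c': array([0.6076, 0.3487]), 'fit': np.float64(0.0043), 'ang': np.float64(-1.12), 'line': array([-0.0007,  0.025 ]), 'lat': np.float64(-0.0049), 'n': 159}
```

Request:
carry_out(
  rows=[
    [0.45,-0.0005,0,-0.03,-0.016],
    [0.45,0,0,-0.03,0],
    [0.45,0,0,-0.03,0],
    [0.3,0,0,-0.0135,0],
    [0.25,0,0,0,0],
  ],
)

```text
t: 18.62
position: [0.5072, 0.411, 0.0075]
eef_rot: [-0.002, -0.335, 0.942, -0.0]
wrist_force: [0.2, 0.7, -0.2]
finger_gap: 0.351
gripper_force: 0.0
```

Request:
carry_out(
  rows=[
    [0,0,0,0,0],
    [0,0,0,0,0],
    [0,0,0,0,0],
    [0,0,0,0,0],
    [0,0,0,0,0],
  ],
)

```text
t: 19.03
position: [0.5094, 0.4126, 0.0116]
eef_rot: [0.002, -0.335, 0.942, 0.001]
wrist_force: [-1.4, -0.1, 7.3]
finger_gap: 0.159
gripper_force: 40.0
```

Request:
carry_out(
  rows=[
    [0,0,0,0,0],
    [0,0,0,0,0],
  ],
)

```text
t: 19.2
position: [0.5094, 0.4126, 0.0116]
eef_rot: [0.002, -0.335, 0.942, 0.0]
wrist_force: [-1.0, 0.8, 6.7]
finger_gap: 0.158
gripper_force: 40.0
```

Request:
carry_out(
  rows=[
    [0,0,0,0.02,0],
    [0,0,0,0.03,0],
    [0,0,0,0.03,0],
    [0,0,0,0.03,0],
    [0,0,0,0.03,0],
  ],
)

```text
t: 19.62
position: [0.5082, 0.4116, 0.1518]
eef_rot: [0.0, -0.335, 0.942, 0.0]
wrist_force: [-0.1, 0.1, -1.1]
finger_gap: 0.156
gripper_force: 40.0
```

Request:
carry_out(
  rows=[
    [0,0,0,0.03,0],
    [0,0,0,0.03,0],
    [0,0,0,0.03,0],
    [0,0,0,0.02,0],
    [0,0,0,0,0],
  ],
)

```text
t: 20.03
position: [0.5095, 0.4126, 0.2653]
eef_rot: [0.004, -0.335, 0.942, 0.001]
wrist_force: [0.8, -0.2, -0.2]
finger_gap: 0.155
gripper_force: 40.0
```

Request:
carry_out(
  rows=[
    [0,-0.002,-0.025,0,-0.0748],
    [0,-0.002,-0.025,0,-0.0748],
    [0,-0.002,-0.025,0,-0.0748],
    [0,-0.002,-0.025,0,-0.0748],
    [0,-0.002,-0.025,0,-0.0748],
  ],
)

```text
t: 20.45
position: [0.4976, 0.2854, 0.2588]
eef_rot: [-0.0, -0.153, 0.988, -0.0]
wrist_force: [-0.2, -0.4, -0.5]
finger_gap: 0.155
gripper_force: 40.0
```

Request:
carry_out(
  rows=[
    [0,-0.002,-0.025,0,-0.0748],
    [0,-0.002,-0.025,0,-0.0748],
    [0,-0.002,-0.025,0,-0.0748],
    [0,-0.002,-0.025,0,-0.0748],
    [0,-0.002,-0.025,0,-0.0748],
  ],
)

```text
t: 20.87
position: [0.4876, 0.1604, 0.2589]
eef_rot: [-0.0, 0.034, 0.999, -0.0]
wrist_force: [0.3, 0.0, -0.0]
finger_gap: 0.155
gripper_force: 40.0
```

Request:
carry_out(
  rows=[
    [0,-0.002,-0.025,0,-0.0748],
    [0,0,0,0,0],
    [0,0,0,0,0],
    [0,0,0,0,0],
    [0,0,0,0,0],
  ],
)

```text
t: 21.28
position: [0.4862, 0.1374, 0.2592]
eef_rot: [-0.0, 0.068, 0.998, 0.0]
wrist_force: [0.3, 0.4, -0.2]
finger_gap: 0.16
gripper_force: 40.0
```

```bash
cat >> h.py <<'E'
def held(f,p,off=.0115):
    m=(f['image'].max(2)<70).astype(np.uint8); pts=[]
    for u in range(272,353,2):
        v=np.nonzero(m[170:260,u])[0]
        if len(v): pts.append((u,170+v[0]-.5))
    P=onz(f,np.array(pts),p[2]-off)[:,:2]; r=least_squares(lambda q:np.hypot(*(P-q).T)-.029,p[:2],loss='cauchy',f_scale=.0007)
    return (r.x-p[:2]).round(4),np.median(abs(r.fun)).round(4)
E
python3 - <<'E'
from h import *
f=grab('wrist','w10'); s=arm.sense(); print(s['position'],yaw_tool()); print(held(f,s['position']))
E
```

```text
[0.4861723  0.13739573 0.25915691] 1.4337840003456792
(array([-0.0017,  0.0004]), np.float64(0.0001))
```

Request:
carry_out(
  rows=[
    [0,0.0008,-0.0004,-0.02,0],
    [0,0,0,-0.02,0],
    [0,0,0,-0.02,0],
    [0,0,0,-0.01,0],
    [0,0,0,0,0],
  ],
)

```text
t: 21.75
position: [0.4859, 0.1366, 0.1874]
eef_rot: [-0.002, 0.069, 0.998, -0.0]
wrist_force: [0.3, 0.1, -0.9]
finger_gap: 0.159
gripper_force: 40.0
```

Request:
carry_out(
  rows=[
    [0,0,0,-0.002,0],
    [0,0,0,-0.002,0],
    [0,0,0,0,0],
  ],
)

```text
t: 22.0
position: [0.4874, 0.1364, 0.186]
eef_rot: [0.001, 0.069, 0.998, 0.0]
wrist_force: [-0.3, 0.2, -0.3]
finger_gap: 0.159
gripper_force: 40.0
```

Request:
carry_out(
  rows=[
    [0,0,0,-0.002,0],
    [0,0,0,0,0],
  ],
)

```text
t: 22.17
position: [0.4872, 0.1363, 0.1836]
eef_rot: [0.0, 0.069, 0.998, 0.0]
wrist_force: [0.7, 0.1, -0.9]
finger_gap: 0.162
gripper_force: 40.0
```

Request:
carry_out(
  rows=[
    [0,0,0,-0.002,0],
    [0,0,0,0,0],
  ],
)

```text
t: 22.33
position: [0.4871, 0.1363, 0.1813]
eef_rot: [0.0, 0.069, 0.998, 0.0]
wrist_force: [1.0, 0.9, -0.8]
finger_gap: 0.156
gripper_force: 40.0
```

Request:
carry_out(
  rows=[
    [0,0,0.0004,-0.002,0],
    [0,0,0,-0.002,0],
    [0,0,0,0,0],
  ],
)

```text
t: 22.58
position: [0.487, 0.1366, 0.177]
eef_rot: [-0.0, 0.069, 0.998, -0.0]
wrist_force: [0.7, -0.1, -1.5]
finger_gap: 0.158
gripper_force: 40.0
```

Request:
carry_out(
  rows=[
    [0,0,0,-0.002,0],
    [0,0,0,-0.002,0],
    [0,0,0,0,0],
  ],
)

```text
t: 22.83
position: [0.487, 0.1366, 0.173]
eef_rot: [-0.0, 0.069, 0.998, -0.0]
wrist_force: [1.6, -0.5, -1.2]
finger_gap: 0.157
gripper_force: 40.0
```

Request:
carry_out(
  rows=[
    [0,0,0,-0.002,0],
    [0,0,0,-0.002,0],
    [0,0,0,-0.002,0],
    [0,0,0,0,0],
  ],
)

```text
t: 23.17
position: [0.487, 0.1366, 0.167]
eef_rot: [-0.0, 0.069, 0.998, -0.0]
wrist_force: [1.7, 0.0, -1.1]
finger_gap: 0.155
gripper_force: 40.0
```

Request:
carry_out(
  rows=[
    [0,0,0,-0.001,0],
    [0,0,0,-0.001,0],
    [0,0,0,0,0],
  ],
)

```text
t: 23.42
position: [0.4871, 0.1366, 0.1653]
eef_rot: [0.0, 0.069, 0.998, 0.0]
wrist_force: [1.3, -0.4, -1.8]
finger_gap: 0.156
gripper_force: 40.0
```

Request:
carry_out(
  rows=[
    [0,0,0,-0.001,0],
    [0,0,0,-0.001,0],
    [0,0,0,0,0],
  ],
)

```text
t: 23.67
position: [0.4872, 0.1368, 0.1646]
eef_rot: [0.0, 0.069, 0.998, 0.0]
wrist_force: [-3.6, 0.1, 12.8]
finger_gap: 0.155
gripper_force: 40.0
```

Request:
carry_out(
  rows=[
    [0.4,0,0,0.0015,0],
    [0.4,0,0,0,0],
    [0.4,0,0,0,0],
    [0.4,0,0,0,0],
    [0.4,0,0,0.01,0],
  ],
)

```text
t: 24.08
position: [0.486, 0.1365, 0.1736]
eef_rot: [-0.002, 0.069, 0.998, -0.0]
wrist_force: [-0.6, 0.2, 0.2]
finger_gap: 0.395
gripper_force: 0.0
```

Request:
carry_out(
  rows=[
    [0.45,0,0,0.02,0],
    [0.45,0,0,0.03,0],
    [0.45,0,0,0.03,0],
    [0.45,0,0,0.02,0],
    [0.45,0,0,0,0],
  ],
)

```text
t: 24.5
position: [0.4886, 0.137, 0.2797]
eef_rot: [0.003, 0.069, 0.998, 0.001]
wrist_force: [0.9, -1.2, 0.3]
finger_gap: 0.448
gripper_force: 0.0
```

Request:
carry_out(
  rows=[
    [0.45,0.013,0.0237,0,-0.103],
    [0.45,0.013,0.0237,0,-0.103],
    [0.45,0.013,0.0237,0,-0.103],
    [0.45,0.013,0.0237,0,-0.103],
    [0.45,0.013,0.0237,0,-0.103],
  ],
)

```text
t: 24.92
position: [0.5523, 0.2563, 0.2744]
eef_rot: [-0.0, 0.323, 0.946, -0.0]
wrist_force: [-0.3, 0.4, -0.3]
finger_gap: 0.45
gripper_force: 0.0
```

Request:
carry_out(
  rows=[
    [0.45,0.013,0.0237,0,-0.103],
    [0.45,0.013,0.0237,0,-0.103],
    [0.45,0.013,0.0237,0,-0.103],
    [0.45,0.013,0.0237,0,-0.103],
    [0.45,0,0,-0.02,0],
  ],
)

```text
t: 25.33
position: [0.606, 0.3539, 0.2568]
eef_rot: [0.001, 0.51, 0.86, 0.002]
wrist_force: [0.5, -0.7, -0.0]
finger_gap: 0.45
gripper_force: 0.0
```

Request:
carry_out(
  rows=[
    [0.45,0,0,-0.02,0],
    [0.45,0,0,-0.02,0],
    [0.45,0,0,-0.02,0],
    [0.45,0,0,-0.02,0],
    [0.45,0,0,0,0],
  ],
)

```text
t: 25.75
position: [0.6021, 0.3489, 0.17]
eef_rot: [-0.002, 0.508, 0.861, -0.003]
wrist_force: [-0.8, 0.1, -1.1]
finger_gap: 0.456
gripper_force: 0.0
```

Request:
carry_out(
  rows=[
    [0.45,0,0,-0.02,0],
    [0.45,0,0,0,0],
    [0.45,0,0,0,0],
    [0.45,0,0,0,0],
  ],
)

```text
t: 26.08
position: [0.6045, 0.3501, 0.1563]
eef_rot: [0.0, 0.508, 0.861, 0.0]
wrist_force: [-0.1, 0.5, 0.4]
finger_gap: 0.45
gripper_force: 0.0
```

```bash
python3 - <<'E'
from h import *
f=grab('wrist','w11'); s=arm.sense(); print(s['position'],yaw_tool(),s['finger_gap']); print(*knobs(f),sep='\n')
E
```

```text
[0.60457321 0.35018169 0.15645726] 0.5051870908797986 0.4556049658377672
{'px': array([308., 179.]), 'area': np.int32(2647), 'c': array([0.6016, 0.3478]), 'fit': np.float64(0.0004), 'ang': np.float64(-1.115), 'line': array([0.0014, 0.0257]), 'lat': np.float64(-0.0), 'n': 105}
```

Request:
carry_out(
  rows=[
    [0.45,-0.003,-0.0024,-0.025,-0.049],
    [0.45,0,0,-0.03,0],
    [0.45,0,0,-0.03,0],
    [0.45,0,0,-0.03,0],
    [0.3,0,0,-0.02,0],
  ],
)

```text
t: 26.55
position: [0.6006, 0.3473, 0.0182]
eef_rot: [-0.0, 0.529, 0.849, -0.0]
wrist_force: [-0.5, -0.0, -0.6]
finger_gap: 0.414
gripper_force: 0.0
```

Request:
carry_out(
  rows=[
    [0.3,0,0,-0.0095,0],
    [0.25,0,0,0,0],
    [0.25,0,0,0,0],
  ],
)

```text
t: 26.8
position: [0.6018, 0.3479, 0.0117]
eef_rot: [0.0, 0.529, 0.849, 0.001]
wrist_force: [-1.2, 0.4, -0.5]
finger_gap: 0.259
gripper_force: 0.0
```

Request:
carry_out(
  rows=[
    [0,0,0,0,0],
    [0,0,0,0,0],
    [0,0,0,0,0],
    [0,0,0,0,0],
    [0,0,0,0,0],
  ],
)

```text
t: 27.22
position: [0.6021, 0.3481, 0.0124]
eef_rot: [0.001, 0.529, 0.849, 0.001]
wrist_force: [-1.3, -0.3, 7.0]
finger_gap: 0.157
gripper_force: 40.0
```

Request:
carry_out(
  rows=[
    [0,0,0,0,0],
    [0,0,0,0,0],
  ],
)

```text
t: 27.38
position: [0.6021, 0.3481, 0.0124]
eef_rot: [0.001, 0.529, 0.849, 0.001]
wrist_force: [-0.6, -0.8, 7.2]
finger_gap: 0.153
gripper_force: 40.0
```

Request:
carry_out(
  rows=[
    [0,0,0,0.02,0],
    [0,0,0,0.03,0],
    [0,0,0,0.03,0],
    [0,0,0,0.03,0],
    [0,0,0,0.03,0],
  ],
)

```text
t: 27.8
position: [0.601, 0.3476, 0.1525]
eef_rot: [0.0, 0.529, 0.849, 0.0]
wrist_force: [0.1, -0.6, -1.4]
finger_gap: 0.156
gripper_force: 40.0
```

Request:
carry_out(
  rows=[
    [0,0,0,0.03,0],
    [0,0,0,0.03,0],
    [0,0,0,0.03,0],
    [0,0,0,0.02,0],
    [0,0,0,0,0],
  ],
)

```text
t: 28.22
position: [0.6024, 0.3483, 0.2663]
eef_rot: [0.002, 0.529, 0.849, 0.004]
wrist_force: [-0.0, 0.0, -0.5]
finger_gap: 0.16
gripper_force: 40.0
```

Request:
carry_out(
  rows=[
    [0,0,0,0,0],
    [0,0,0,0,0],
  ],
)

```text
t: 28.38
position: [0.6005, 0.3473, 0.2589]
eef_rot: [-0.001, 0.529, 0.849, -0.001]
wrist_force: [0.5, -0.4, -1.2]
finger_gap: 0.154
gripper_force: 40.0
```

Request:
carry_out(
  rows=[
    [0,-0.0016,-0.0273,0,0.061],
    [0,-0.0016,-0.0273,0,0.061],
    [0,-0.0016,-0.0273,0,0.061],
    [0,-0.0016,-0.0273,0,0.061],
    [0,-0.0016,-0.0273,0,0.061],
  ],
)

```text
t: 28.8
position: [0.5921, 0.2097, 0.2584]
eef_rot: [-0.001, 0.392, 0.92, -0.001]
wrist_force: [0.7, 0.1, -0.9]
finger_gap: 0.154
gripper_force: 40.0
```

Request:
carry_out(
  rows=[
    [0,-0.0016,-0.0273,0,0.061],
    [0,-0.0016,-0.0273,0,0.061],
    [0,-0.0016,-0.0273,0,0.061],
    [0,-0.0016,-0.0273,0,0.061],
    [0,-0.0016,-0.0273,0,0.061],
  ],
)

```text
t: 29.22
position: [0.5841, 0.0732, 0.2586]
eef_rot: [-0.001, 0.248, 0.969, -0.0]
wrist_force: [0.1, -0.3, -1.1]
finger_gap: 0.157
gripper_force: 40.0
```

Request:
carry_out(
  rows=[
    [0,-0.0016,-0.0273,0,0.061],
    [0,-0.0016,-0.0273,0,0.061],
    [0,-0.0016,-0.0273,0,0.061],
    [0,-0.0016,-0.0273,0,0.061],
    [0,-0.0016,-0.0273,0,0.061],
  ],
)

```text
t: 29.63
position: [0.5761, -0.0631, 0.2586]
eef_rot: [-0.001, 0.098, 0.995, 0.0]
wrist_force: [-0.3, 0.5, -1.2]
finger_gap: 0.156
gripper_force: 40.0
```

Request:
carry_out(
  rows=[
    [0,-0.0016,-0.0273,0,0.061],
    [0,0,0,0,0],
    [0,0,0,0,0],
    [0,0,0,0,0],
    [0,0,0,0,0],
  ],
)

```text
t: 30.05
position: [0.5753, -0.0883, 0.2597]
eef_rot: [-0.001, 0.069, 0.998, 0.0]
wrist_force: [0.2, 0.6, -0.5]
finger_gap: 0.159
gripper_force: 40.0
```

```bash
python3 - <<'E'
from h import *
f=grab('wrist','w12'); s=arm.sense(); p=s['position']; print(p,yaw_tool(),held(f,p,.0124)); print(*brass(f),sep='\n')
hsv=cv2.cvtColor(f['image'],cv2.COLOR_RGB2HSV); u,v=proj(f,[.51,-.09,.173])[0].astype(int); print(u,v)
a=f['image'][max(v-40,0):v+40,u-40:u+40]; b=f['image'][:260,240:560]
cv2.imwrite('pics/w12c.png',np.hstack([cv2.resize(a,(400,400),interpolation=2),cv2.resize(b,(400,400))])[:,:,::-1])
E
```

```text
[ 0.57538231 -0.08821621  0.25994335] 1.4328284033162095 (array([-0.0007,  0.0001]), np.float64(0.0003))
(array([299.9, 115.8]), [293, 107, 15, 19, 214], array([ 0.5101, -0.0881,  0.173 ]))
(array([157.9, 213.6]), [134, 188, 60, 49, 1531], array([ 0.5735, -0.2197,  0.173 ]))
297 115
```

View pics/w12c.png

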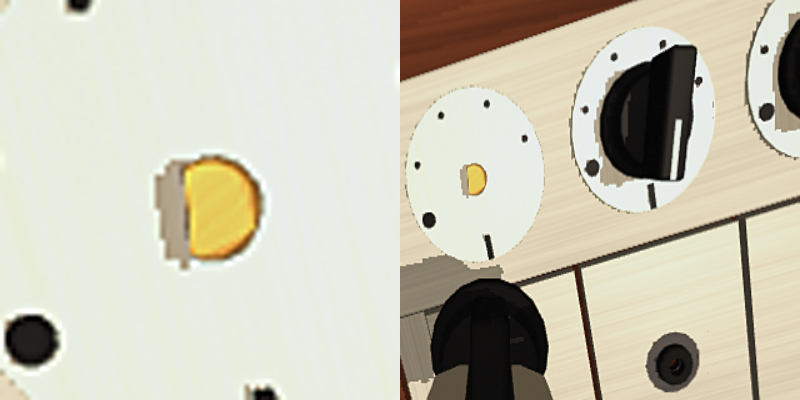

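Request:
carry_out(
  rows=[
    [0,-0.0215,-0.0005,0,0],
    [0,-0.0215,-0.0004,0,0],
    [0,-0.0214,-0.0004,-0.01,0],
    [0,0,0,-0.02,0],
    [0,0,0,-0.02,0],
  ],
)

```text
t: 30.52
position: [0.5107, -0.0898, 0.2106]
eef_rot: [0.001, 0.069, 0.998, -0.0]
wrist_force: [0.2, -0.6, -1.0]
finger_gap: 0.158
gripper_force: 40.0
```

Request:
carry_out(
  rows=[
    [0,0,0,-0.015,0],
    [0,0,0,-0.006,0],
    [0,0,0,0,0],
    [0,0,0,0,0],
    [0,0,0,0,0],
  ],
)

```text
t: 30.93
position: [0.5117, -0.0905, 0.1904]
eef_rot: [0.001, 0.069, 0.998, -0.0]
wrist_force: [0.8, 0.1, -0.6]
finger_gap: 0.158
gripper_force: 40.0
```

Request:
carry_out(
  rows=[
    [0,0,0,-0.002,0],
    [0,0,0,-0.002,0],
    [0,0,0,0,0],
  ],
)

```text
t: 31.18
position: [0.511, -0.0905, 0.1853]
eef_rot: [0.0, 0.069, 0.998, -0.0]
wrist_force: [-0.7, -0.3, -1.0]
finger_gap: 0.154
gripper_force: 40.0
```

Request:
carry_out(
  rows=[
    [0,0,0,-0.002,0],
    [0,0,0,0,0],
  ],
)

```text
t: 31.35
position: [0.5112, -0.0904, 0.1833]
eef_rot: [0.0, 0.069, 0.998, 0.0]
wrist_force: [1.1, 1.7, -0.5]
finger_gap: 0.153
gripper_force: 40.0
```

Request:
carry_out(
  rows=[
    [0,0,0.0007,-0.001,0],
    [0,0,0,-0.002,0],
    [0,0,0,0,0],
  ],
)

```text
t: 31.6
position: [0.511, -0.0898, 0.18]
eef_rot: [-0.0, 0.069, 0.998, 0.0]
wrist_force: [1.9, -0.2, -0.6]
finger_gap: 0.156
gripper_force: 40.0
```

Request:
carry_out(
  rows=[
    [0,0,0,-0.002,0],
    [0,0,0,-0.002,0],
    [0,0,0,0,0],
  ],
)

```text
t: 31.85
position: [0.511, -0.0898, 0.176]
eef_rot: [-0.0, 0.069, 0.998, 0.0]
wrist_force: [1.0, 1.1, -1.1]
finger_gap: 0.157
gripper_force: 40.0
```

Request:
carry_out(
  rows=[
    [0,0,0,-0.002,0],
    [0,0,0,-0.002,0],
    [0,0,0,-0.002,0],
    [0,0,0,-0.002,0],
    [0,0,0,0,0],
  ],
)

```text
t: 32.27
position: [0.511, -0.0898, 0.168]
eef_rot: [-0.0, 0.069, 0.998, 0.0]
wrist_force: [1.2, 0.7, -1.1]
finger_gap: 0.157
gripper_force: 40.0
```

Request:
carry_out(
  rows=[
    [0,0,0,-0.001,0],
    [0,0,0,-0.001,0],
    [0,0,0,0,0],
  ],
)

```text
t: 32.52
position: [0.5111, -0.0899, 0.1662]
eef_rot: [-0.0, 0.069, 0.998, -0.0]
wrist_force: [1.4, 0.8, -0.5]
finger_gap: 0.158
gripper_force: 40.0
```

Request:
carry_out(
  rows=[
    [0,0,0,-0.001,0],
    [0,0,0,0,0],
  ],
)

```text
t: 32.68
position: [0.5111, -0.0899, 0.1654]
eef_rot: [0.0, 0.069, 0.998, -0.0]
wrist_force: [1.3, 1.2, 0.1]
finger_gap: 0.156
gripper_force: 40.0
```

Request:
carry_out(
  rows=[
    [0,0,0,-0.001,0],
    [0,0,0,0,0],
  ],
)

```text
t: 32.85
position: [0.5113, -0.09, 0.1653]
eef_rot: [0.0, 0.069, 0.998, -0.0]
wrist_force: [-1.9, 0.7, 7.5]
finger_gap: 0.154
gripper_force: 40.0
```

Request:
carry_out(
  rows=[
    [0.4,0,0,0.0015,0],
    [0.4,0,0,0,0],
    [0.4,0,0,0,0],
    [0.4,0,0,0,0],
    [0.4,0,0,0.01,0],
  ],
)

```text
t: 33.27
position: [0.51, -0.0896, 0.1746]
eef_rot: [-0.002, 0.069, 0.998, 0.0]
wrist_force: [-0.1, -0.1, -0.5]
finger_gap: 0.4
gripper_force: 0.0
```

Request:
carry_out(
  rows=[
    [0.45,0,0,0.02,0],
    [0.45,0,0,0.03,0],
    [0.45,0,0,0.03,0],
    [0.45,0,0,0.03,0],
    [0.6,0,0,0.01,0],
  ],
)

```text
t: 33.68
position: [0.5122, -0.0901, 0.3008]
eef_rot: [0.003, 0.069, 0.998, -0.001]
wrist_force: [1.0, -1.9, -0.2]
finger_gap: 0.486
gripper_force: 0.0
```

```bash
python3 - <<'E'
from h import *
f=grab('top'); s=grab('scene'); print(arm.sense()['position']); print(onz(f,[[429.1,177.4],[431.7,200.6],[434.3,224.1]],.128).round(4)); print('scene',onz(s,[[180.5,194],[182.5,212],[185,232.5]],.128).round(4))
E
```

```text
[ 0.51173916 -0.09002106  0.29792493]
[[ 0.5506 -0.3486  0.128 ]
 [ 0.4834 -0.3516  0.128 ]
 [ 0.4166 -0.3547  0.128 ]]
scene [[ 0.4226 -0.3552  0.128 ]
 [ 0.4892 -0.3507  0.128 ]
 [ 0.5586 -0.3455  0.128 ]]
```

Request:
carry_out(
  rows=[
    [0.65,0.003,-0.026,0,0.019],
    [0.65,0.003,-0.026,0,0.019],
    [0.65,0.003,-0.026,0,0.019],
    [0.65,0.003,-0.026,0,0.019],
    [0.65,0.003,-0.026,0,0.019],
  ],
)

```text
t: 34.2
position: [0.5255, -0.2208, 0.2939]
eef_rot: [-0.001, 0.021, 1.0, 0.001]
wrist_force: [0.1, -0.0, -0.1]
finger_gap: 0.651
gripper_force: 0.0
```

Request:
carry_out(
  rows=[
    [0.65,0.003,-0.026,0,0.019],
    [0.65,0.003,-0.026,0,0.019],
    [0.65,0.003,-0.026,0,0.019],
    [0.65,0.003,-0.026,0,0.019],
    [0.65,0.003,-0.026,0,0.019],
  ],
)

```text
t: 34.62
position: [0.5405, -0.3508, 0.2937]
eef_rot: [-0.001, -0.026, 1.0, 0.001]
wrist_force: [0.3, -0.1, -0.6]
finger_gap: 0.65
gripper_force: 0.0
```

Request:
carry_out(
  rows=[
    [0.65,0,0,0,0],
    [0.65,0,0,0,0],
    [0.65,0,0,0,0],
    [0.65,0,0,0,0],
    [0.65,0,0,0,0],
  ],
)

```text
t: 35.03
position: [0.5411, -0.3489, 0.2958]
eef_rot: [-0.0, -0.026, 1.0, 0.0]
wrist_force: [-1.0, -0.0, -0.2]
finger_gap: 0.648
gripper_force: 0.0
```

```bash
python3 - <<'E'
from h import *
f=grab('wrist','w13'); s=arm.sense(); print(s['position'],yaw_tool(),f['xyz'],proj(f,[[.5506,-.3486,.128],[.4866,-.3514,.128],[.419,-.355,.128]]).round(0).tolist())
E
```

```text
[ 0.54115488 -0.3489759   0.29596851] 1.623010538084661 [ 0.46400498 -0.35270997  0.49221764] [[311.0, 183.0], [311.0, 122.0], [311.0, 50.0]]
```

View pics/w13.png

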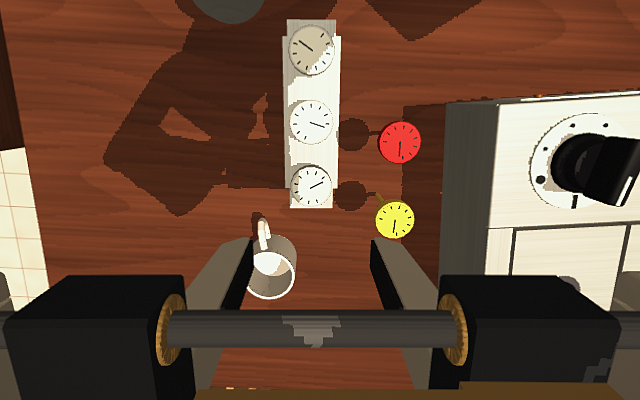

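```bash
cat >> h.py <<'E'
def circles(f,z,R_,win,k=8,p2=12):
    x0,y0,x1,y1=win; g=cv2.cvtColor(f['image'],cv2.COLOR_RGB2GRAY)[y0:y1,x0:x1]
    g=cv2.resize(g,None,fx=3,fy=3,interpolation=cv2.INTER_CUBIC)
    d=np.array(f['xyz'])[2]-z; r=R_*f['camera_matrix'][0][0]/d*3
    c=cv2.HoughCircles(cv2.GaussianBlur(g,(5,5),0),cv2.HOUGH_GRADIENT,1,r,param1=80,param2=p2,minRadius=int(r*.92),maxRadius=int(r*1.12))
    if c is None: return []
    return [( (q[:2]/3+[x0,y0]-.33).round(1),(q[2]/3).round(1),onz(f,q[:2]/3+[x0,y0]-.33,z)[0].round(4)) for q in c[0][:k]]
E
python3 - <<'E'
from h import *
f=grab('wrist')
print(*circles(f,.128,.0225,(275,10,350,220)),sep='\n')
print(*circles(f,.128,.0225,(360,100,440,250)),sep='\n')
E
```

```text
(array([311.5, 121.8]), np.float32(22.0), array([ 0.4865, -0.3515,  0.128 ]))
(array([311.2,  50.2]), np.float32(23.4), array([ 0.4192, -0.3553,  0.128 ]))
(array([311.2, 186.5]), np.float32(20.1), array([ 0.5543, -0.3484,  0.128 ]))
(array([398.8, 142.2]), np.float32(21.8), array([ 0.5025, -0.2602,  0.128 ]))
(array([395.2, 221.5]), np.float32(19.9), array([ 0.5894, -0.2537,  0.128 ]))
```

Request:
carry_out(
  rows=[
    [0.65,0.0066,0.0002,-0.02,0],
    [0.65,0.0066,0.0003,-0.03,0],
    [0.65,0,0,-0.03,0],
    [0.65,0,0,-0.03,0],
    [0.65,0,0,-0.03,0],
  ],
)

```text
t: 35.55
position: [0.5543, -0.3488, 0.1547]
eef_rot: [0.0, -0.026, 1.0, -0.0]
wrist_force: [0.8, -1.1, 0.2]
finger_gap: 0.649
gripper_force: 0.0
```

Request:
carry_out(
  rows=[
    [0.65,0,0,-0.03,0],
    [0.65,0,0,-0.015,0],
    [0.65,0,0,0,0],
    [0.65,0,0,0,0],
    [0.65,0,0,0,0],
  ],
)

```text
t: 35.97
position: [0.555, -0.3497, 0.1126]
eef_rot: [0.001, -0.026, 1.0, -0.001]
wrist_force: [0.1, -0.2, -0.0]
finger_gap: 0.652
gripper_force: 0.0
```

```bash
python3 - <<'E'
from h import *
f=grab('wrist'); s=arm.sense(); p=s['position']; print(p,yaw_tool(),s['wrist_force']); u,v=proj(f,[.5543,-.3484,.128])[0].astype(int); print(u,v)
print(*circles(f,.128,.0225,(u-65,v-70,u+65,v+70)),sep='\n')
E
```

```text
[ 0.5550715  -0.34980497  0.11279331] 1.6223585109998222 [0.39854891 0.49913681 0.69061134]
313 241
(array([312.8, 244.5]), np.float32(40.4), array([ 0.556 , -0.3487,  0.128 ]))
(array([305.8, 194.5]), np.float32(48.5), array([ 0.5272, -0.3539,  0.128 ]))
```

Request:
carry_out(
  rows=[
    [0.65,0,0.0012,-0.01,0],
    [0.65,0,0,-0.01,0],
    [0.65,0,0,-0.006,0],
    [0.65,0,0,0,0],
    [0.65,0,0,0,0],
  ],
)

```text
t: 36.43
position: [0.554, -0.348, 0.0843]
eef_rot: [-0.0, -0.026, 1.0, 0.0]
wrist_force: [0.3, -0.2, 0.1]
finger_gap: 0.652
gripper_force: 0.0
```

Request:
carry_out(
  rows=[
    [0.65,0,0,-0.003,0],
    [0.65,0,0,-0.003,0],
    [0.65,0,0,0,0],
  ],
)

```text
t: 36.68
position: [0.5541, -0.348, 0.0784]
eef_rot: [-0.0, -0.026, 1.0, 0.0]
wrist_force: [-0.1, -0.5, 0.2]
finger_gap: 0.649
gripper_force: 0.0
```

Request:
carry_out(
  rows=[
    [0.3,0,0,0,0],
    [0.3,0,0,0,0],
    [0.3,0,0,0,0],
    [0.3,0,0,0,0],
    [0.3,0,0,0,0],
  ],
  grip_force=25,
)

```text
t: 37.1
position: [0.5543, -0.3482, 0.0791]
eef_rot: [0.0, -0.026, 1.0, -0.0]
wrist_force: [0.6, 0.6, 0.6]
finger_gap: 0.476
gripper_force: 25.0
```

Request:
carry_out(
  rows=[
    [0.3,0,0,0,0],
    [0.3,0,0,0,0],
  ],
)

```text
t: 37.27
position: [0.5544, -0.3482, 0.0791]
eef_rot: [0.0, -0.026, 1.0, -0.0]
wrist_force: [0.2, -0.3, 1.3]
finger_gap: 0.479
gripper_force: 25.0
```

Request:
carry_out(
  rows=[
    [0.3,0,0,0.01,0],
    [0.3,0,0,0.02,0],
    [0.3,0,0,0.03,0],
    [0.3,0,0,0.03,0],
    [0.3,0,0,0.03,0],
  ],
)

```text
t: 37.68
position: [0.554, -0.3479, 0.2008]
eef_rot: [-0.0, -0.026, 1.0, 0.0]
wrist_force: [0.5, -1.1, 0.2]
finger_gap: 0.478
gripper_force: 25.0
```

Request:
carry_out(
  rows=[
    [0.3,0,0,0.03,0],
    [0.3,0,0,0.03,0],
    [0.3,0,0,0.03,0],
    [0.3,0,0,0.01,0],
    [0.3,0,0,0,0],
  ],
)

```text
t: 38.1
position: [0.5549, -0.3486, 0.3021]
eef_rot: [0.002, -0.026, 1.0, -0.002]
wrist_force: [0.4, -0.1, -0.4]
finger_gap: 0.48
gripper_force: 25.0
```

Request:
carry_out(
  rows=[
    [0.3,0.012,0.027,0,0],
    [0.3,0.012,0.027,0,0],
    [0.3,0.012,0.027,0,0],
    [0.3,0.012,0.027,0,0],
    [0.3,0.012,0.027,0,0],
  ],
)

```text
t: 38.52
position: [0.614, -0.2116, 0.2966]
eef_rot: [-0.001, -0.026, 1.0, 0.001]
wrist_force: [-0.4, 0.4, -1.5]
finger_gap: 0.476
gripper_force: 25.0
```

Request:
carry_out(
  rows=[
    [0.3,0.012,0.027,0,0],
    [0.3,0.012,0.027,0,0],
    [0.3,0.012,0.027,0,0],
    [0.3,0.012,0.027,0,0],
    [0.3,0.012,0.027,0,0],
  ],
)

```text
t: 38.93
position: [0.674, -0.0766, 0.2965]
eef_rot: [-0.002, -0.026, 1.0, 0.0]
wrist_force: [1.5, -0.2, -0.4]
finger_gap: 0.479
gripper_force: 25.0
```

Request:
carry_out(
  rows=[
    [0.3,0.012,0.027,0,0],
    [0.3,0.012,0.027,0,0],
    [0.3,0.012,0.027,0,0],
    [0.3,0.012,0.027,0,0],
    [0.3,0,0,0,0],
  ],
)

```text
t: 39.35
position: [0.7227, 0.0348, 0.2956]
eef_rot: [-0.002, -0.028, 1.0, 0.001]
wrist_force: [-0.6, 0.3, -0.2]
finger_gap: 0.476
gripper_force: 25.0
```

Request:
carry_out(
  rows=[
    [0.3,0,0,0,0],
    [0.3,0,0,0,0],
    [0.3,0,0,0,0],
    [0.3,0,0,0,0],
  ],
)

```text
t: 39.68
position: [0.722, 0.0287, 0.2987]
eef_rot: [-0.0, -0.025, 1.0, -0.0]
wrist_force: [0.3, -0.6, 0.0]
finger_gap: 0.48
gripper_force: 25.0
```

```bash
cat >> h.py <<'E'
def ports(f,guess,z=.162,thr=60):
    out=[]
    im=f['image'].max(2)
    for g in guess:
        u,v=proj(f,[g[0],g[1],z])[0].astype(int)
        if not(25<u<615 and 25<v<280): continue
        w=im[v-25:v+25,u-25:u+25]
        for t in (thr,110):
            n,l,st,c=cv2.connectedComponentsWithStats((w<t).astype(np.uint8))
            if n<2: continue
            i=1+np.argmax(st[1:,4]); q=c[i]+[u-25,v-25]
            x,y,ww,hh,a=st[i]; b=np.array([u-25+x+(ww-1)/2,v-25+y+(hh-1)/2])
            out.append((t,q.round(1),st[i,2:].tolist(),onz(f,q,z)[0,:2].round(4),onz(f,b,z)[0,:2].round(4)))
    return out
E
python3 - <<'E'
from h import *
f=grab('wrist','w14'); s=arm.sense(); p=s['position']; print(p,yaw_tool(),s['wrist_force'],s['finger_gap'])
print(*ports(f,[(.6253,.1514),(.637,.0384),(.6492,-.075)]),sep='\n')
u,v=proj(f,p+[0,0,.049])[0].astype(int); print(u,v,*circles(f,p[2]+.049,.0225,(u-80,v-80,u+80,min(v+80,400))),sep='\n')
E
```

```text
[0.72204046 0.02881293 0.29885088] 1.620979993147104 [ 0.24920765 -0.38245443  0.64404617] 0.4745345043688085
(60, array([452.2,  82.5]), [30, 28, 642], array([0.6247, 0.1513]), array([0.6247, 0.1515]))
(110, array([451. ,  82.6]), [41, 44, 1391], array([0.6248, 0.1502]), array([0.6248, 0.1501]))
(60, array([327.2,  91.2]), [29, 29, 618], array([0.6374, 0.0391]), array([0.6373, 0.0389]))
(110, array([327.5,  90.8]), [42, 43, 1391], array([0.6371, 0.0394]), array([0.6372, 0.0394]))
(60, array([205.5,  98.4]), [41, 42, 1327], array([ 0.6493, -0.0716]), array([ 0.6494, -0.072 ]))
(110, array([205.4,  98.5]), [42, 44, 1418], array([ 0.6494, -0.0717]), array([ 0.6494, -0.0725]))
311
271
(array([311.2, 277.8]), np.float32(50.6), array([0.7253, 0.0289, 0.3479]))
```

```bash
python3 - <<'E'
from h import *
f=cv2.imread('pics/w14.png'); g=cv2.cvtColor(f,cv2.COLOR_BGR2GRAY)
for u in (281,296,311,326,341): print(u,g[205:300:2,u].tolist())
for v in (255,275): print(v,g[v,240:384:3].tolist())
E
```

```text
281 [114, 112, 115, 115, 118, 27, 64, 61, 65, 59, 63, 60, 58, 56, 58, 56, 76, 128, 122, 106, 155, 153, 155, 149, 148, 149, 148, 148, 148, 153, 30, 114, 149, 148, 149, 146, 148, 158, 3, 78, 151, 147, 148, 148, 148, 148, 151, 119]
296 [114, 111, 118, 111, 108, 59, 62, 64, 59, 59, 61, 63, 65, 132, 117, 157, 150, 148, 150, 148, 149, 148, 149, 149, 148, 147, 238, 229, 229, 229, 230, 229, 229, 229, 229, 229, 229, 234, 134, 136, 135, 136, 135, 137, 135, 135, 135, 136]
311 [61, 59, 60, 60, 60, 60, 61, 58, 58, 61, 61, 68, 132, 118, 155, 149, 149, 149, 148, 148, 148, 149, 148, 148, 148, 148, 149, 148, 149, 149, 147, 148, 149, 169, 1, 73, 151, 148, 147, 148, 148, 148, 148, 148, 148, 149, 149, 148]
326 [198, 204, 195, 208, 53, 63, 63, 67, 55, 56, 59, 58, 64, 122, 114, 156, 158, 164, 155, 150, 148, 148, 148, 148, 148, 148, 149, 149, 148, 153, 66, 0, 173, 149, 149, 148, 147, 148, 147, 149, 148, 148, 148, 149, 148, 148, 150, 161]
341 [202, 201, 198, 137, 58, 63, 63, 66, 66, 65, 64, 64, 54, 56, 55, 52, 96, 117, 116, 116, 150, 158, 0, 2, 160, 148, 149, 150, 159, 152, 147, 148, 149, 148, 148, 148, 148, 148, 148, 148, 148, 148, 148, 148, 147, 148, 148, 133]
255 [74, 74, 73, 74, 73, 73, 74, 0, 6, 65, 116, 153, 148, 148, 148, 147, 235, 225, 143, 147, 148, 147, 147, 148, 149, 149, 149, 148, 149, 148, 149, 148, 161, 155, 149, 148, 148, 111, 117, 22, 7, 32, 73, 74, 73, 73, 73, 74]
275 [74, 73, 74, 73, 72, 5, 6, 6, 26, 116, 151, 149, 148, 148, 148, 148, 233, 222, 222, 136, 148, 147, 149, 0, 77, 156, 148, 149, 149, 148, 149, 148, 148, 148, 149, 148, 148, 148, 142, 117, 3, 5, 6, 4, 75, 74, 73, 73]
```

```bash
cat >> h.py <<'E'
def head(f,p,ztop=.0489):
    """held head: outline edge (dark->rim) on the camera side, fit circle r 22.5 at top and bottom edge heights"""
    g=cv2.cvtColor(f['image'],cv2.COLOR_RGB2GRAY).astype(float); out=[]
    pts=[]
    for u in range(278,346,3):
        col=g[205:280,u]; w=np.nonzero((col>140))[0]
        # start of the long white run
        for k in range(len(col)-12):
            if (col[k:k+10]>140).mean()>.85 and col[k]>140: pts.append((u,205+k-.5)); break
    pts=np.array(pts)
    for z,r in ((ztop,.0225),(ztop,.0215),(ztop,.0205)):
        P=onz(f,pts,p[2]+z)[:,:2]; q=least_squares(lambda q:np.hypot(*(P-q).T)-r,p[:2],loss='cauchy',f_scale=.0005); out.append((r,(q.x-p[:2]).round(4),np.median(abs(q.fun)).round(5)))
    return pts[::6].tolist(),out
E
python3 - <<'E'
from h import *
f=grab('wrist'); p=arm.sense()['position']; print(*head(f,p),sep='\n')
for dx in (0,.002): 
  c=p+[dx,0,.0489]; print(dx,'top near',proj(f,c-[.0225,0,0]),'bot near',proj(f,c-[.0225,0,.014]),'right',proj(f,c+[0,.0225,0]),'left',proj(f,c-[0,.0225,0]))
E
```

```text
[[278.0, 247.5], [296.0, 234.5], [314.0, 232.5], [332.0, 237.5]]
[(0.0225, array([0.0033, 0.0002]), np.float64(0.00028)), (0.0215, array([0.0022, 0.0003]), np.float64(0.00025)), (0.0205, array([0.0012, 0.0003]), np.float64(0.00015))]
0 top near [[313.84678734 225.96757707]] bot near [[313.6529007  215.93146519]] right [[359.50448728 273.42003623]] left [[263.12065738 269.15823497]]
0.002 top near [[313.62163005 230.13653252]] bot near [[313.44608982 219.80379369]] right [[359.13757952 277.27170146]] left [[263.07145485 273.03818979]]
```

Request:
carry_out(
  rows=[
    [0.3,-0.0215,0.0024,0,0],
    [0.3,-0.0215,0.0024,0,0],
    [0.3,-0.0215,0.0024,0,0],
    [0.3,-0.0215,0.0025,0,0],
    [0.3,0,0,0,0],
  ],
)

```text
t: 40.2
position: [0.6337, 0.0396, 0.2999]
eef_rot: [0.0, -0.026, 1.0, 0.0]
wrist_force: [-0.3, 0.2, -0.9]
finger_gap: 0.481
gripper_force: 25.0
```

Request:
carry_out(
  rows=[
    [0.3,0,0,-0.02,0],
    [0.3,0,0,-0.02,0],
    [0.3,0,0,-0.02,0],
    [0.3,0,0,0,0],
    [0.3,0,0,0,0],
  ],
)

```text
t: 40.62
position: [0.6363, 0.0392, 0.2387]
eef_rot: [-0.001, -0.025, 1.0, 0.0]
wrist_force: [0.1, -0.4, 0.0]
finger_gap: 0.477
gripper_force: 25.0
```

Request:
carry_out(
  rows=[
    [0.3,0,0,0,0],
    [0.3,0,0,0,0],
    [0.3,0,0,0,0],
  ],
)

```text
t: 40.87
position: [0.6368, 0.0395, 0.2401]
eef_rot: [0.001, -0.026, 1.0, -0.0]
wrist_force: [0.5, -0.2, -0.1]
finger_gap: 0.479
gripper_force: 25.0
```

```bash
python3 - <<'E'
from h import *
f=grab('wrist','w15'); s=arm.sense(); p=s['position']; print(p,s['wrist_force']); print(*head(f,p),sep='\n')
E
```

```text
[0.63669209 0.03953317 0.23992038] [ 1.07939675 -0.21484268 -0.42038017]
[[287.0, 256.5], [335.0, 204.5]]
[(0.0225, array([-0.0106,  0.0124]), np.float64(0.00022)), (0.0215, array([-0.0115,  0.0115]), np.float64(0.00021)), (0.0205, array([-0.0125,  0.0114]), np.float64(0.00012))]
```

Request:
carry_out(
  rows=[
    [0.3,-0.0007,-0.001,-0.004,0],
    [0.3,0,0,-0.004,0],
    [0.3,0,0,0,0],
    [0.3,0,0,0,0],
  ],
)

```text
t: 41.25
position: [0.6354, 0.0385, 0.2305]
eef_rot: [-0.0, -0.026, 1.0, 0.0]
wrist_force: [0.5, 0.7, -1.0]
finger_gap: 0.474
gripper_force: 25.0
```

Request:
carry_out(
  rows=[
    [0.3,0,0,-0.002,0],
    [0.3,0,0,-0.002,0],
    [0.3,0,0,0,0],
  ],
)

```text
t: 41.5
position: [0.6354, 0.0386, 0.2264]
eef_rot: [-0.0, -0.026, 1.0, 0.0]
wrist_force: [0.1, 0.1, -0.5]
finger_gap: 0.48
gripper_force: 25.0
```

Request:
carry_out(
  rows=[
    [0.3,0,0,-0.002,0],
    [0.3,0,0,0,0],
  ],
)

```text
t: 41.67
position: [0.6354, 0.0386, 0.2245]
eef_rot: [-0.0, -0.026, 1.0, 0.0]
wrist_force: [-0.7, -0.0, -0.8]
finger_gap: 0.481
gripper_force: 25.0
```

Request:
carry_out(
  rows=[
    [0.3,0,0,-0.002,0],
    [0.3,0,0,0,0],
  ],
)

```text
t: 41.83
position: [0.6354, 0.0386, 0.2225]
eef_rot: [-0.0, -0.026, 1.0, 0.0]
wrist_force: [-0.5, -0.5, 0.2]
finger_gap: 0.478
gripper_force: 25.0
```

Request:
carry_out(
  rows=[
    [0.3,0,0,-0.004,0],
    [0.3,0,0,-0.004,0],
    [0.3,0,0,-0.004,0],
    [0.3,0,0,-0.004,0],
    [0.3,0,0,0,0],
  ],
)

```text
t: 42.25
position: [0.6351, 0.0386, 0.2057]
eef_rot: [-0.001, -0.026, 1.0, 0.0]
wrist_force: [-0.4, 0.8, -0.7]
finger_gap: 0.477
gripper_force: 25.0
```

Request:
carry_out(
  rows=[
    [0.3,0,0,-0.006,0],
    [0.3,0,0,-0.006,0],
    [0.3,0,0,-0.006,0],
    [0.3,0,0,-0.006,0],
    [0.3,0,0,0,0],
  ],
)

```text
t: 42.67
position: [0.6349, 0.0385, 0.1812]
eef_rot: [-0.001, -0.026, 1.0, 0.0]
wrist_force: [0.5, 0.6, -0.6]
finger_gap: 0.477
gripper_force: 25.0
```

Request:
carry_out(
  rows=[
    [0.3,0,0,-0.008,0],
    [0.3,0,0,-0.008,0],
    [0.3,0,0,-0.008,0],
    [0.3,0,0,-0.008,0],
    [0.3,0,0,0,0],
  ],
)

```text
t: 43.08
position: [0.6349, 0.0386, 0.1488]
eef_rot: [-0.001, -0.026, 1.0, 0.0]
wrist_force: [0.9, 0.2, -0.7]
finger_gap: 0.478
gripper_force: 25.0
```

Request:
carry_out(
  rows=[
    [0.3,0,0,-0.002,0],
    [0.3,0,0,-0.002,0],
    [0.3,0,0,0,0],
  ],
)

```text
t: 43.33
position: [0.6355, 0.0386, 0.1467]
eef_rot: [-0.0, -0.026, 1.0, 0.0]
wrist_force: [-0.4, -0.6, -0.7]
finger_gap: 0.477
gripper_force: 25.0
```

Request:
carry_out(
  rows=[
    [0.3,0,0,-0.002,0],
    [0.3,0,0,-0.002,0],
    [0.3,0,0,0,0],
  ],
)

```text
t: 43.58
position: [0.6354, 0.0386, 0.1426]
eef_rot: [-0.0, -0.026, 1.0, 0.0]
wrist_force: [-0.5, 0.2, -0.6]
finger_gap: 0.477
gripper_force: 25.0
```

Request:
carry_out(
  rows=[
    [0.3,0,0,-0.001,0],
    [0.3,0,0,-0.001,0],
    [0.3,0,0,0,0],
  ],
)

```text
t: 43.83
position: [0.6357, 0.0386, 0.1411]
eef_rot: [0.0, -0.026, 1.0, 0.0]
wrist_force: [-0.2, -0.2, 1.3]
finger_gap: 0.48
gripper_force: 25.0
```

Request:
carry_out(
  rows=[
    [0.3,0,0,-0.001,0],
    [0.3,0,0,0,0],
  ],
)

```text
t: 44.0
position: [0.6359, 0.0385, 0.141]
eef_rot: [0.001, -0.026, 1.0, -0.0]
wrist_force: [-3.1, 0.4, 7.2]
finger_gap: 0.478
gripper_force: 25.0
```

Request:
carry_out(
  rows=[
    [0.65,0,0,0,0],
    [0.65,0,0,0,0],
    [0.65,0,0,0,0],
    [0.65,0,0,0,0],
    [0.65,0,0,0.01,0],
  ],
)

```text
t: 44.42
position: [0.6345, 0.0385, 0.1483]
eef_rot: [-0.002, -0.026, 1.0, 0.0]
wrist_force: [0.3, 0.0, -0.0]
finger_gap: 0.65
gripper_force: 0.0
```

Request:
carry_out(
  rows=[
    [0.65,0,0,0.02,0],
    [0.65,0,0,0.03,0],
    [0.65,0,0,0.03,0],
    [0.65,0,0,0.03,0],
    [0.65,0,0,0.03,0],
  ],
)

```text
t: 44.83
position: [0.6353, 0.0386, 0.2922]
eef_rot: [0.0, -0.026, 1.0, -0.0]
wrist_force: [0.3, -0.3, -1.0]
finger_gap: 0.646
gripper_force: 0.0
```

Request:
carry_out(
  rows=[
    [0.65,-0.0099,-0.026,0,0],
    [0.65,-0.0099,-0.026,0,0],
    [0.65,-0.0099,-0.026,0,0],
    [0.65,-0.0099,-0.026,0,0],
    [0.65,-0.0099,-0.026,0,0],
  ],
)

```text
t: 45.25
position: [0.5854, -0.0925, 0.2907]
eef_rot: [0.0, -0.026, 1.0, -0.0]
wrist_force: [-0.2, -0.3, -0.8]
finger_gap: 0.649
gripper_force: 0.0
```

Request:
carry_out(
  rows=[
    [0.65,-0.0099,-0.026,0,0],
    [0.65,-0.0099,-0.026,0,0],
    [0.65,-0.0099,-0.026,0,0],
    [0.65,-0.0099,-0.026,0,0],
    [0.65,-0.0099,-0.026,0,0],
  ],
)

```text
t: 45.67
position: [0.5359, -0.2226, 0.2907]
eef_rot: [0.0, -0.026, 1.0, -0.0]
wrist_force: [-0.2, -0.7, 0.2]
finger_gap: 0.647
gripper_force: 0.0
```

Request:
carry_out(
  rows=[
    [0.65,-0.0099,-0.026,0,0],
    [0.65,-0.0099,-0.026,0,0],
    [0.65,-0.0099,-0.026,0,0],
    [0.65,-0.0099,-0.026,0,0],
    [0.65,-0.0099,-0.026,0,0],
  ],
)

```text
t: 46.08
position: [0.4864, -0.3527, 0.2907]
eef_rot: [0.0, -0.026, 1.0, -0.0]
wrist_force: [0.5, -0.3, 0.4]
finger_gap: 0.65
gripper_force: 0.0
```

Request:
carry_out(
  rows=[
    [0.65,0,0,0,0],
    [0.65,0,0,0,0],
    [0.65,0,0,0,0],
    [0.65,0,0,0,0],
  ],
)

```text
t: 46.42
position: [0.4875, -0.3506, 0.2902]
eef_rot: [0.0, -0.026, 1.0, -0.0]
wrist_force: [0.4, 0.0, -0.3]
finger_gap: 0.648
gripper_force: 0.0
```

```bash
python3 - <<'E'
from h import *
f=grab('wrist'); s=arm.sense(); p=s['position']; print(p,yaw_tool())
for g in ([.4865,-.3515],[.4192,-.3553]):
    u,v=proj(f,g+[.128])[0].astype(int); print(u,v)
    if v>40: print(*circles(f,.128,.0225,(u-45,max(v-45,0),u+45,v+45)),sep='\n')
E
```

```text
[ 0.48749136 -0.35054482  0.29017597] 1.6233630472349831
310 174
(array([309.8, 174.2]), np.float32(20.4), array([ 0.486 , -0.3521,  0.128 ]))
309 108
(array([310.5, 107.5]), np.float32(22.3), array([ 0.4187, -0.3548,  0.128 ]))
```

Request:
carry_out(
  rows=[
    [0.65,0,-0.001,-0.03,0],
    [0.65,0,0,-0.03,0],
    [0.65,0,0,-0.03,0],
    [0.65,0,0,-0.03,0],
    [0.65,0,0,-0.03,0],
  ],
)

```text
t: 46.88
position: [0.4874, -0.3515, 0.1389]
eef_rot: [0.0, -0.026, 1.0, -0.0]
wrist_force: [1.0, -1.1, 0.1]
finger_gap: 0.651
gripper_force: 0.0
```

Request:
carry_out(
  rows=[
    [0.65,0,0,-0.02,0],
    [0.65,0,0,-0.02,0],
    [0.65,0,0,-0.01,0],
    [0.65,0,0,0,0],
    [0.65,0,0,0,0],
  ],
)

```text
t: 47.3
position: [0.4875, -0.3522, 0.0904]
eef_rot: [0.0, -0.026, 1.0, -0.0]
wrist_force: [-0.7, 0.9, 0.1]
finger_gap: 0.648
gripper_force: 0.0
```

Request:
carry_out(
  rows=[
    [0.65,0,0,-0.0015,0],
    [0.65,0,0,0,0],
    [0.65,0,0,0,0],
  ],
)

```text
t: 47.55
position: [0.4875, -0.3527, 0.0893]
eef_rot: [0.001, -0.026, 1.0, -0.001]
wrist_force: [-0.3, -0.7, 0.1]
finger_gap: 0.65
gripper_force: 0.0
```

Request:
carry_out(
  rows=[
    [0.3,0,0,0,0],
    [0.3,0,0,0,0],
    [0.3,0,0,0,0],
    [0.3,0,0,0,0],
    [0.3,0,0,0,0],
  ],
)

```text
t: 47.97
position: [0.4871, -0.3525, 0.0886]
eef_rot: [0.0, -0.026, 1.0, -0.0]
wrist_force: [-1.0, 0.6, 2.1]
finger_gap: 0.476
gripper_force: 25.0
```

Request:
carry_out(
  rows=[
    [0.3,0,0,0,0],
    [0.3,0,0,0,0],
  ],
)

```text
t: 48.13
position: [0.4871, -0.3525, 0.0886]
eef_rot: [0.0, -0.026, 1.0, -0.0]
wrist_force: [0.1, 0.9, 3.4]
finger_gap: 0.474
gripper_force: 25.0
```

Request:
carry_out(
  rows=[
    [0.65,0,0,0,0],
    [0.65,0,0,0,0],
    [0.65,0,0,0,0],
    [0.65,0,0,-0.005,0],
    [0.65,0,0,-0.0045,0],
  ],
)

```text
t: 48.55
position: [0.487, -0.3524, 0.0784]
eef_rot: [0.0, -0.026, 1.0, -0.0]
wrist_force: [-0.1, 0.0, -0.2]
finger_gap: 0.651
gripper_force: 0.0
```

Request:
carry_out(
  rows=[
    [0.65,0,0.0005,0,0],
    [0.3,0,0,0,0],
    [0.3,0,0,0,0],
    [0.3,0,0,0,0],
    [0.3,0,0,0,0],
  ],
)

```text
t: 48.97
position: [0.4871, -0.352, 0.079]
eef_rot: [0.0, -0.026, 1.0, -0.0]
wrist_force: [0.1, 0.6, 0.1]
finger_gap: 0.478
gripper_force: 25.0
```

Request:
carry_out(
  rows=[
    [0.3,0,0,0,0],
    [0.3,0,0,0,0],
    [0.3,0,0,0,0],
    [0.3,0,0,0,0],
  ],
)

```text
t: 49.3
position: [0.4871, -0.352, 0.079]
eef_rot: [0.0, -0.026, 1.0, -0.0]
wrist_force: [0.8, -0.5, 0.3]
finger_gap: 0.477
gripper_force: 25.0
```

Request:
carry_out(
  rows=[
    [0.3,0,0,0.01,0],
    [0.3,0,0,0.02,0],
    [0.3,0,0,0.03,0],
    [0.3,0,0,0.03,0],
    [0.3,0,0,0.03,0],
  ],
)

```text
t: 49.72
position: [0.4869, -0.3518, 0.201]
eef_rot: [0.0, -0.026, 1.0, -0.0]
wrist_force: [0.3, 0.4, -0.5]
finger_gap: 0.477
gripper_force: 25.0
```

Request:
carry_out(
  rows=[
    [0.3,0,0,0.03,0],
    [0.3,0,0,0.03,0],
    [0.3,0,0,0.03,0],
    [0.3,0,0,0.01,0],
    [0.3,0,0,0,0],
  ],
)

```text
t: 50.13
position: [0.4877, -0.3525, 0.3019]
eef_rot: [0.002, -0.026, 1.0, -0.002]
wrist_force: [0.7, -0.0, -0.5]
finger_gap: 0.478
gripper_force: 25.0
```

Request:
carry_out(
  rows=[
    [0.3,0.0157,0.0254,0,0],
    [0.3,0.0157,0.0254,0,0],
    [0.3,0.0157,0.0254,0,0],
    [0.3,0.0157,0.0254,0,0],
    [0.3,0.0157,0.0254,0,0],
  ],
)

```text
t: 50.55
position: [0.5655, -0.2234, 0.2968]
eef_rot: [-0.001, -0.026, 1.0, 0.001]
wrist_force: [0.6, -0.2, 0.3]
finger_gap: 0.476
gripper_force: 25.0
```

Request:
carry_out(
  rows=[
    [0.3,0.0157,0.0254,0,0],
    [0.3,0.0157,0.0254,0,0],
    [0.3,0.0157,0.0254,0,0],
    [0.3,0.0157,0.0254,0,0],
    [0.3,0.0157,0.0254,0,0],
  ],
)

```text
t: 50.97
position: [0.644, -0.0964, 0.2966]
eef_rot: [-0.001, -0.026, 1.0, 0.0]
wrist_force: [0.2, -0.0, -0.6]
finger_gap: 0.48
gripper_force: 25.0
```

Request:
carry_out(
  rows=[
    [0.3,0.0157,0.0254,0,0],
    [0.3,0.0157,0.0254,0,0],
    [0.3,0.0157,0.0254,0,0],
    [0.3,0.0157,0.0254,0,0],
    [0.3,0.0157,0.0254,0,0],
  ],
)

```text
t: 51.38
position: [0.7226, 0.0304, 0.2965]
eef_rot: [-0.002, -0.026, 1.0, 0.0]
wrist_force: [0.7, -0.8, -0.6]
finger_gap: 0.479
gripper_force: 25.0
```

Request:
carry_out(
  rows=[
    [0.3,0,0,0,0],
    [0.3,0,0,0,0],
    [0.3,0,0,0,0],
    [0.3,0,0,0,0],
    [0.3,0,0,0,0],
  ],
)

```text
t: 51.8
position: [0.7222, 0.028, 0.2988]
eef_rot: [-0.0, -0.025, 1.0, -0.0]
wrist_force: [-0.5, 0.5, -0.1]
finger_gap: 0.476
gripper_force: 25.0
```

```bash
python3 - <<'E'
from h import *
f=grab('wrist','w16'); s=arm.sense(); p=s['position']; print(p,yaw_tool(),s['finger_gap']); print(*head(f,p),sep='\n')
print(*ports(f,[(.6253,.1514),(.6492,-.074)]),sep='\n')
g=cv2.cvtColor(f['image'],cv2.COLOR_RGB2GRAY)
for u in (296,311,326): print(u,g[215:250,u].tolist())
u,v=proj(f,[.637,.0388,.19])[0].astype(int); print('probe in port2',*circles(f,.19,.0225,(u-45,v-45,u+45,v+45)),sep='\n')
E
```

```text
[0.72226973 0.02807156 0.29895696] 1.6210356450422096 0.47420235263768257
[[278.0, 245.5], [296.0, 233.5], [314.0, 231.5], [332.0, 243.5]]
[(0.0225, array([0.0027, 0.0004]), np.float64(0.00031)), (0.0215, array([0.0016, 0.0003]), np.float64(0.00023)), (0.0205, array([0.0005, 0.0002]), np.float64(0.0001))]
(60, array([453. ,  82.3]), [30, 29, 651], array([0.6248, 0.1512]), array([0.6245, 0.1507]))
(110, array([451.9,  82.3]), [41, 44, 1393], array([0.6248, 0.1502]), array([0.625 , 0.1503]))
(60, array([206.4,  98.3]), [40, 42, 1329], array([ 0.6493, -0.0715]), array([ 0.6495, -0.0714]))
(110, array([206.4,  98.3]), [42, 44, 1439], array([ 0.6493, -0.0715]), array([ 0.6495, -0.0714]))
296 [59, 61, 61, 64, 62, 54, 56, 57, 60, 60, 58, 60, 58, 68, 109, 131, 120, 117, 111, 153, 149, 148, 147, 147, 148, 147, 147, 147, 149, 154, 160, 109, 159, 148, 145]
311 [59, 60, 59, 57, 57, 59, 58, 59, 60, 62, 58, 89, 136, 124, 117, 119, 129, 155, 162, 10, 0, 0, 0, 0, 0, 0, 0, 0, 166, 150, 146, 147, 147, 146, 146]
326 [62, 60, 62, 65, 65, 53, 56, 60, 59, 58, 56, 56, 55, 83, 131, 118, 115, 113, 94, 154, 149, 147, 148, 147, 146, 146, 147, 147, 148, 151, 152, 150, 153, 148, 147]
probe in port2
(array([327.5,  87.5]), np.float32(27.7), array([0.6354, 0.0373, 0.19  ]))
```

Request:
carry_out(
  rows=[
    [0.3,-0.0196,0.0246,0,0],
    [0.3,-0.0196,0.0246,0,0],
    [0.3,-0.0196,0.0246,0,0],
    [0.3,-0.0196,0.0246,0,0],
    [0.3,-0.0196,0.0246,0,0],
  ],
)

```text
t: 52.27
position: [0.6234, 0.1524, 0.2992]
eef_rot: [0.0, -0.025, 1.0, 0.0]
wrist_force: [0.7, 1.2, -0.3]
finger_gap: 0.484
gripper_force: 25.0
```

Request:
carry_out(
  rows=[
    [0.3,0,0,-0.02,0],
    [0.3,0,0,-0.02,0],
    [0.3,0,0,-0.02,0],
    [0.3,0,0,-0.004,0],
    [0.3,0,0,0,0],
  ],
)

```text
t: 52.68
position: [0.624, 0.1515, 0.234]
eef_rot: [-0.001, -0.025, 1.0, -0.0]
wrist_force: [0.2, -0.1, -0.2]
finger_gap: 0.475
gripper_force: 25.0
```

Request:
carry_out(
  rows=[
    [0.3,0,0,0,0],
    [0.3,0,0,0,0],
    [0.3,0,0,0,0],
  ],
)

```text
t: 52.93
position: [0.6251, 0.152, 0.2362]
eef_rot: [0.001, -0.026, 1.0, 0.0]
wrist_force: [0.1, 0.4, -0.7]
finger_gap: 0.477
gripper_force: 25.0
```

Request:
carry_out(
  rows=[
    [0.3,-0.0003,-0.0006,-0.003,0],
    [0.3,0,0,-0.003,0],
    [0.3,0,0,0,0],
  ],
)

```text
t: 53.18
position: [0.624, 0.1514, 0.2283]
eef_rot: [-0.0, -0.026, 1.0, -0.0]
wrist_force: [-0.6, -0.3, -0.3]
finger_gap: 0.479
gripper_force: 25.0
```

Request:
carry_out(
  rows=[
    [0.3,0,0,-0.002,0],
    [0.3,0,0,-0.002,0],
    [0.3,0,0,0,0],
  ],
)

```text
t: 53.43
position: [0.6241, 0.1514, 0.2244]
eef_rot: [-0.0, -0.026, 1.0, -0.0]
wrist_force: [-0.1, -0.2, -0.8]
finger_gap: 0.475
gripper_force: 25.0
```

Request:
carry_out(
  rows=[
    [0.3,0,0,-0.002,0],
    [0.3,0,0,0,0],
  ],
)

```text
t: 53.6
position: [0.6241, 0.1514, 0.2225]
eef_rot: [-0.0, -0.026, 1.0, -0.0]
wrist_force: [-0.0, -0.2, -0.7]
finger_gap: 0.477
gripper_force: 25.0
```

Request:
carry_out(
  rows=[
    [0.3,0,0,-0.002,0],
    [0.3,0,0,0,0],
  ],
)

```text
t: 53.77
position: [0.6241, 0.1514, 0.2205]
eef_rot: [-0.0, -0.026, 1.0, -0.0]
wrist_force: [-0.6, 0.3, -1.4]
finger_gap: 0.475
gripper_force: 25.0
```

In the hole; push down.

Request:
carry_out(
  rows=[
    [0.3,0,0,-0.005,0],
    [0.3,0,0,-0.005,0],
    [0.3,0,0,-0.005,0],
    [0.3,0,0,-0.005,0],
    [0.3,0,0,0,0],
  ],
)

```text
t: 54.18
position: [0.6237, 0.1514, 0.1994]
eef_rot: [-0.001, -0.026, 1.0, -0.0]
wrist_force: [-0.2, 1.7, -0.4]
finger_gap: 0.476
gripper_force: 25.0
```

Request:
carry_out(
  rows=[
    [0.3,0,0,-0.006,0],
    [0.3,0,0,-0.006,0],
    [0.3,0,0,-0.006,0],
    [0.3,0,0,-0.006,0],
    [0.3,0,0,0,0],
  ],
)

```text
t: 54.6
position: [0.6237, 0.1514, 0.1752]
eef_rot: [-0.001, -0.026, 1.0, -0.0]
wrist_force: [-0.1, -0.3, -0.3]
finger_gap: 0.476
gripper_force: 25.0
```

Request:
carry_out(
  rows=[
    [0.3,0,0,-0.007,0],
    [0.3,0,0,-0.007,0],
    [0.3,0,0,-0.007,0],
    [0.3,0,0,-0.007,0],
    [0.3,0,0,0,0],
  ],
)

```text
t: 55.02
position: [0.6236, 0.1514, 0.1471]
eef_rot: [-0.001, -0.026, 1.0, -0.0]
wrist_force: [1.3, 0.2, -1.4]
finger_gap: 0.475
gripper_force: 25.0
```

Request:
carry_out(
  rows=[
    [0.3,0,0,-0.003,0],
    [0.3,0,0,-0.002,0],
    [0.3,0,0,0,0],
  ],
)

```text
t: 55.27
position: [0.6241, 0.1514, 0.1436]
eef_rot: [-0.0, -0.026, 1.0, -0.0]
wrist_force: [0.0, -0.1, -0.3]
finger_gap: 0.476
gripper_force: 25.0
```

Request:
carry_out(
  rows=[
    [0.3,0,0,-0.0015,0],
    [0.3,0,0,-0.0015,0],
    [0.3,0,0,0,0],
  ],
)

```text
t: 55.52
position: [0.6244, 0.1514, 0.141]
eef_rot: [0.0, -0.026, 1.0, 0.0]
wrist_force: [0.1, -0.7, -0.5]
finger_gap: 0.475
gripper_force: 25.0
```

Request:
carry_out(
  rows=[
    [0.3,0,0,-0.001,0],
    [0.3,0,0,0,0],
  ],
)

```text
t: 55.68
position: [0.6245, 0.1515, 0.1409]
eef_rot: [0.0, -0.026, 1.0, 0.0]
wrist_force: [-2.5, -0.6, 6.2]
finger_gap: 0.477
gripper_force: 25.0
```

Request:
carry_out(
  rows=[
    [0.65,0,0,0,0],
    [0.65,0,0,0,0],
    [0.65,0,0,0,0],
    [0.65,0,0,0,0],
    [0.65,0,0,0.01,0],
  ],
)

```text
t: 56.1
position: [0.6233, 0.1513, 0.1483]
eef_rot: [-0.002, -0.026, 1.0, -0.0]
wrist_force: [-0.6, -0.4, -0.9]
finger_gap: 0.649
gripper_force: 0.0
```

Request:
carry_out(
  rows=[
    [0.65,0,0,0.02,0],
    [0.65,0,0,0.03,0],
    [0.65,0,0,0.03,0],
    [0.65,0,0,0.03,0],
    [0.65,0,0,0.03,0],
  ],
)

```text
t: 56.52
position: [0.624, 0.1514, 0.2922]
eef_rot: [0.0, -0.026, 1.0, 0.0]
wrist_force: [-0.0, -0.8, -0.1]
finger_gap: 0.651
gripper_force: 0.0
```

Request:
carry_out(
  rows=[
    [0.65,-0.0108,-0.0267,0,0],
    [0.65,-0.0108,-0.0267,0,0],
    [0.65,-0.0108,-0.0267,0,0],
    [0.65,-0.0108,-0.0267,0,0],
    [0.65,-0.0108,-0.0267,0,0],
  ],
)

```text
t: 56.93
position: [0.5695, 0.0169, 0.2907]
eef_rot: [0.0, -0.026, 1.0, -0.0]
wrist_force: [0.7, -0.7, 0.6]
finger_gap: 0.651
gripper_force: 0.0
```

Request:
carry_out(
  rows=[
    [0.65,-0.0108,-0.0267,0,0],
    [0.65,-0.0108,-0.0267,0,0],
    [0.65,-0.0108,-0.0267,0,0],
    [0.65,-0.0108,-0.0267,0,0],
    [0.65,-0.0108,-0.0267,0,0],
  ],
)

```text
t: 57.35
position: [0.5156, -0.1167, 0.2907]
eef_rot: [0.0, -0.026, 1.0, -0.0]
wrist_force: [0.1, -0.5, -0.9]
finger_gap: 0.651
gripper_force: 0.0
```

Request:
carry_out(
  rows=[
    [0.65,-0.0108,-0.0267,0,0],
    [0.65,-0.0108,-0.0267,0,0],
    [0.65,-0.0108,-0.0267,0,0],
    [0.65,-0.0108,-0.0267,0,0],
    [0.65,-0.0108,-0.0267,0,0],
  ],
)

```text
t: 57.77
position: [0.4615, -0.2503, 0.2907]
eef_rot: [0.0, -0.026, 1.0, -0.0]
wrist_force: [1.1, -0.2, -0.7]
finger_gap: 0.646
gripper_force: 0.0
```

Request:
carry_out(
  rows=[
    [0.65,-0.0108,-0.0267,0,0],
    [0.65,-0.0108,-0.0267,0,0],
    [0.65,-0.0108,-0.0267,0,0],
    [0.65,-0.0108,-0.0267,0,0],
    [0.65,0,0,0,0],
  ],
)

```text
t: 58.18
position: [0.4173, -0.3594, 0.2904]
eef_rot: [-0.0, -0.024, 1.0, -0.001]
wrist_force: [-0.1, -0.4, -0.2]
finger_gap: 0.648
gripper_force: 0.0
```

Request:
carry_out(
  rows=[
    [0.65,0,0,0,0],
    [0.65,0,0,0,0],
    [0.65,0,0,0,0],
  ],
)

```text
t: 58.43
position: [0.4195, -0.355, 0.2902]
eef_rot: [0.0, -0.026, 1.0, -0.0]
wrist_force: [0.0, 0.9, -0.9]
finger_gap: 0.648
gripper_force: 0.0
```

```bash
python3 - <<'E'
from h import *
f=grab('wrist'); s=arm.sense(); p=s['position']; print(p,yaw_tool(),s['joint_positions'].round(2))
u,v=proj(f,[.4192,-.3553,.128])[0].astype(int); print(u,v,*circles(f,.128,.0225,(u-45,max(v-45,0),u+45,v+45)),sep='\n')
E
```

```text
[ 0.41952423 -0.35492309  0.2901945 ] 1.6234800414780546 [-0.79  0.27  1.52  0.    1.36 -2.41]
310
175
(array([311.5, 174.5]), np.float32(21.2), array([ 0.4183, -0.3548,  0.128 ]))
```

Request:
carry_out(
  rows=[
    [0.65,0,0,-0.03,0],
    [0.65,0,0,-0.03,0],
    [0.65,0,0,-0.03,0],
    [0.65,0,0,-0.03,0],
    [0.65,0,0,-0.03,0],
  ],
)

```text
t: 58.9
position: [0.4195, -0.355, 0.1389]
eef_rot: [0.0, -0.026, 1.0, -0.0]
wrist_force: [0.0, -0.7, 0.5]
finger_gap: 0.651
gripper_force: 0.0
```

Request:
carry_out(
  rows=[
    [0.65,0,0,-0.02,0],
    [0.65,0,0,-0.02,0],
    [0.65,0,0,-0.013,0],
    [0.65,0,0,0,0],
    [0.65,0,0,0,0],
  ],
)

```text
t: 59.32
position: [0.4194, -0.3552, 0.087]
eef_rot: [-0.0, -0.026, 1.0, 0.0]
wrist_force: [-0.6, 0.4, 0.9]
finger_gap: 0.651
gripper_force: 0.0
```

Request:
carry_out(
  rows=[
    [0.65,0,0,-0.004,0],
    [0.65,0,0,-0.004,0],
    [0.65,0,0,0,0],
    [0.65,0,0,0,0],
  ],
)

```text
t: 59.65
position: [0.4192, -0.3559, 0.0791]
eef_rot: [0.0, -0.026, 1.0, -0.0]
wrist_force: [0.1, 0.5, 0.3]
finger_gap: 0.647
gripper_force: 0.0
```

Request:
carry_out(
  rows=[
    [0.3,0,0,0,0],
    [0.3,0,0,0,0],
    [0.3,0,0,0,0],
    [0.3,0,0,0,0],
    [0.3,0,0,0,0],
  ],
)

```text
t: 60.07
position: [0.4191, -0.3559, 0.079]
eef_rot: [0.0, -0.026, 1.0, -0.0]
wrist_force: [-0.1, 0.5, 1.8]
finger_gap: 0.479
gripper_force: 25.0
```

Request:
carry_out(
  rows=[
    [0.3,0,0,0,0],
    [0.3,0,0,0,0],
    [0.3,0,0,0,0],
  ],
)

```text
t: 60.32
position: [0.4192, -0.3559, 0.0791]
eef_rot: [0.0, -0.026, 1.0, -0.0]
wrist_force: [-0.6, 1.2, 3.4]
finger_gap: 0.478
gripper_force: 25.0
```

Request:
carry_out(
  rows=[
    [0.3,0,0,0.01,0],
    [0.3,0,0,0.02,0],
    [0.3,0,0,0.03,0],
    [0.3,0,0,0.03,0],
    [0.3,0,0,0.03,0],
  ],
)

```text
t: 60.73
position: [0.4188, -0.3556, 0.2007]
eef_rot: [-0.0, -0.026, 1.0, 0.0]
wrist_force: [0.7, -1.1, -0.3]
finger_gap: 0.478
gripper_force: 25.0
```

Request:
carry_out(
  rows=[
    [0.3,0,0,0.03,0],
    [0.3,0,0,0.03,0],
    [0.3,0,0,0.03,0],
    [0.3,0,0,0.01,0],
    [0.3,0,0,0,0],
  ],
)

```text
t: 61.15
position: [0.4196, -0.3564, 0.3015]
eef_rot: [0.002, -0.026, 1.0, -0.002]
wrist_force: [-0.8, -0.3, -1.0]
finger_gap: 0.474
gripper_force: 25.0
```

Request:
carry_out(
  rows=[
    [0.3,0.021,0.0204,0,0],
    [0.3,0.021,0.0204,0,0],
    [0.3,0.021,0.0204,0,0],
    [0.3,0.021,0.0204,0,0],
    [0.3,0.021,0.0204,0,0],
  ],
)

```text
t: 61.57
position: [0.5243, -0.2524, 0.2967]
eef_rot: [-0.001, -0.026, 1.0, 0.001]
wrist_force: [-1.1, -0.8, -0.6]
finger_gap: 0.476
gripper_force: 25.0
```

Request:
carry_out(
  rows=[
    [0.3,0.021,0.0204,0,0],
    [0.3,0.021,0.0204,0,0],
    [0.3,0.021,0.0204,0,0],
    [0.3,0.021,0.0204,0,0],
    [0.3,0.021,0.0204,0,0],
  ],
)

```text
t: 61.98
position: [0.6293, -0.1504, 0.2965]
eef_rot: [-0.002, -0.026, 1.0, 0.001]
wrist_force: [-0.7, -0.1, 0.0]
finger_gap: 0.476
gripper_force: 25.0
```

Request:
carry_out(
  rows=[
    [0.3,0.021,0.0204,0,0],
    [0.3,0.021,0.0204,0,0],
    [0.3,0.021,0.0204,0,0],
    [0.3,0.021,0.0204,0,0],
    [0.3,0.021,0.0204,0,0],
  ],
)

```text
t: 62.4
position: [0.7344, -0.0486, 0.2962]
eef_rot: [-0.002, -0.026, 1.0, 0.0]
wrist_force: [-0.3, 0.2, 0.2]
finger_gap: 0.478
gripper_force: 25.0
```

Request:
carry_out(
  rows=[
    [0.3,0,0,0,0],
    [0.3,0,0,0,0],
    [0.3,0,0,0,0],
    [0.3,0,0,0,0],
    [0.3,0,0,0,0],
  ],
)

```text
t: 62.82
position: [0.7335, -0.0508, 0.2988]
eef_rot: [-0.0, -0.025, 1.0, -0.0]
wrist_force: [-0.0, 0.2, -0.4]
finger_gap: 0.476
gripper_force: 25.0
```

```bash
python3 - <<'E'
from h import *
f=grab('wrist','w17'); s=arm.sense(); p=s['position']; print(p,yaw_tool(),s['finger_gap']); print(*head(f,p),sep='\n')
for t in (25,40): print(*ports(f,[(.6493,-.0742)],thr=t)[:1],sep='\n')
g=cv2.cvtColor(f['image'],cv2.COLOR_RGB2GRAY)
for u in (296,311,326): print(u,g[215:250,u].tolist())
u,v=proj(f,[.6493,-.0742,.162])[0].astype(int); print(u,v); print(g[v,u-25:u+25].tolist()); print(g[v-25:v+25,u].tolist())
E
```

```text
[ 0.73362962 -0.0506767   0.29908904] 1.621147521080111 0.47753501203052906
[[278.0, 244.5], [296.0, 233.5], [314.0, 231.5], [332.0, 235.5]]
[(0.0225, array([0.0026, 0.0002]), np.float64(0.00017)), (0.0215, array([0.0015, 0.0001]), np.float64(0.00012)), (0.0205, array([0.0004, 0.    ]), np.float64(0.00013))]
(25, array([292. ,  99.9]), [24, 11, 37], array([ 0.6582, -0.0721]), array([ 0.6565, -0.0726]))
(40, array([290.8,  90.2]), [27, 28, 478], array([ 0.6497, -0.0735]), array([ 0.65  , -0.0733]))
296 [68, 67, 63, 69, 69, 66, 67, 67, 66, 67, 68, 68, 64, 72, 121, 143, 137, 130, 101, 176, 168, 167, 166, 166, 166, 167, 167, 165, 166, 166, 166, 165, 164, 163, 163]
311 [64, 65, 67, 67, 68, 68, 66, 70, 69, 67, 66, 103, 154, 138, 131, 129, 137, 172, 167, 166, 166, 167, 167, 166, 166, 166, 166, 166, 166, 166, 166, 166, 166, 165, 165]
326 [75, 72, 71, 69, 65, 64, 65, 66, 66, 65, 66, 63, 71, 120, 148, 135, 131, 132, 108, 173, 168, 167, 167, 166, 166, 165, 166, 165, 165, 166, 165, 166, 166, 165, 166]
290 89
[228, 228, 228, 230, 233, 171, 71, 86, 90, 92, 92, 48, 51, 14, 22, 28, 29, 28, 27, 26, 21, 56, 37, 37, 37, 36, 37, 39, 37, 38, 39, 29, 20, 28, 28, 28, 29, 27, 22, 53, 102, 96, 95, 94, 93, 88, 91, 209, 241, 233]
[234, 232, 233, 242, 229, 91, 86, 90, 92, 93, 94, 97, 84, 9, 25, 28, 28, 29, 27, 24, 21, 39, 39, 39, 38, 36, 37, 40, 40, 39, 38, 37, 30, 26, 29, 28, 29, 28, 26, 23, 36, 101, 89, 87, 86, 88, 85, 96, 199, 234]
```

Request:
carry_out(
  rows=[
    [0.3,-0.0212,-0.0058,0,0],
    [0.3,-0.0212,-0.0057,0,0],
    [0.3,-0.0212,-0.0058,0,0],
    [0.3,-0.0212,-0.0057,0,0],
    [0.3,0,0,0,0],
  ],
)

```text
t: 63.28
position: [0.6465, -0.0742, 0.3]
eef_rot: [0.0, -0.025, 1.0, -0.0]
wrist_force: [-0.8, -0.2, 0.9]
finger_gap: 0.479
gripper_force: 25.0
```

Request:
carry_out(
  rows=[
    [0.3,0,0,-0.02,0],
    [0.3,0,0,-0.02,0],
    [0.3,0,0,-0.02,0],
    [0.3,0,0,-0.002,0],
    [0.3,0,0,0,0],
  ],
)

```text
t: 63.7
position: [0.649, -0.073, 0.2363]
eef_rot: [-0.001, -0.026, 1.0, 0.0]
wrist_force: [-0.6, 0.3, 1.0]
finger_gap: 0.475
gripper_force: 25.0
```

Request:
carry_out(
  rows=[
    [0.3,0,0,0,0],
    [0.3,0,0,0,0],
    [0.3,0,0,0,0],
    [0.3,0,0,0,0],
    [0.3,0,0,0,0],
  ],
)

```text
t: 64.12
position: [0.6494, -0.0729, 0.2374]
eef_rot: [0.0, -0.026, 1.0, -0.0]
wrist_force: [-0.2, -0.2, 0.0]
finger_gap: 0.477
gripper_force: 25.0
```

Request:
carry_out(
  rows=[
    [0.3,-0.0005,-0.0008,-0.004,0],
    [0.3,0,0,-0.004,0],
    [0.3,0,0,0,0],
    [0.3,0,0,0,0],
  ],
)

```text
t: 64.45
position: [0.6485, -0.0736, 0.2284]
eef_rot: [-0.0, -0.026, 1.0, 0.0]
wrist_force: [0.4, -0.0, -0.4]
finger_gap: 0.476
gripper_force: 25.0
```

Request:
carry_out(
  rows=[
    [0.3,0,0,-0.002,0],
    [0.3,0,0,-0.002,0],
    [0.3,0,0,0,0],
  ],
)

```text
t: 64.7
position: [0.6486, -0.0736, 0.2244]
eef_rot: [-0.0, -0.026, 1.0, 0.0]
wrist_force: [-0.3, -0.9, -0.3]
finger_gap: 0.477
gripper_force: 25.0
```

Request:
carry_out(
  rows=[
    [0.3,0,0,-0.002,0],
    [0.3,0,0,0,0],
  ],
)

```text
t: 64.87
position: [0.6487, -0.0736, 0.2225]
eef_rot: [-0.0, -0.026, 1.0, 0.0]
wrist_force: [-0.4, 0.2, -0.4]
finger_gap: 0.479
gripper_force: 25.0
```

Request:
carry_out(
  rows=[
    [0.3,0,0,-0.002,0],
    [0.3,0,0,0,0],
  ],
)

```text
t: 65.03
position: [0.6486, -0.0736, 0.2205]
eef_rot: [-0.0, -0.026, 1.0, 0.0]
wrist_force: [-0.6, 0.3, -0.4]
finger_gap: 0.476
gripper_force: 25.0
```

Request:
carry_out(
  rows=[
    [0.3,0,0,-0.005,0],
    [0.3,0,0,-0.005,0],
    [0.3,0,0,-0.005,0],
    [0.3,0,0,-0.005,0],
    [0.3,0,0,0,0],
  ],
)

```text
t: 65.45
position: [0.6482, -0.0735, 0.1994]
eef_rot: [-0.001, -0.026, 1.0, 0.0]
wrist_force: [0.2, 0.6, -0.6]
finger_gap: 0.48
gripper_force: 25.0
```

Request:
carry_out(
  rows=[
    [0.3,0,0,-0.006,0],
    [0.3,0,0,-0.006,0],
    [0.3,0,0,-0.006,0],
    [0.3,0,0,-0.006,0],
    [0.3,0,0,0,0],
  ],
)

```text
t: 65.87
position: [0.6481, -0.0735, 0.1752]
eef_rot: [-0.001, -0.026, 1.0, 0.0]
wrist_force: [-0.4, -0.1, -1.4]
finger_gap: 0.475
gripper_force: 25.0
```

Request:
carry_out(
  rows=[
    [0.3,0,0,-0.007,0],
    [0.3,0,0,-0.007,0],
    [0.3,0,0,-0.007,0],
    [0.3,0,0,-0.007,0],
    [0.3,0,0,0,0],
  ],
)

```text
t: 66.28
position: [0.6481, -0.0735, 0.147]
eef_rot: [-0.001, -0.026, 1.0, 0.0]
wrist_force: [1.3, -0.6, -1.2]
finger_gap: 0.478
gripper_force: 25.0
```

Request:
carry_out(
  rows=[
    [0.3,0,0,-0.003,0],
    [0.3,0,0,-0.002,0],
    [0.3,0,0,-0.0015,0],
    [0.3,0,0,-0.0015,0],
    [0.3,0,0,0,0],
  ],
)

```text
t: 66.7
position: [0.6489, -0.0737, 0.1412]
eef_rot: [0.0, -0.026, 1.0, -0.0]
wrist_force: [0.1, 0.8, -0.7]
finger_gap: 0.479
gripper_force: 25.0
```

Request:
carry_out(
  rows=[
    [0.3,0,0,-0.001,0],
    [0.3,0,0,0,0],
  ],
)

```text
t: 66.87
position: [0.6491, -0.0737, 0.141]
eef_rot: [0.001, -0.026, 1.0, -0.0]
wrist_force: [-3.7, 0.2, 7.4]
finger_gap: 0.481
gripper_force: 25.0
```

Request:
carry_out(
  rows=[
    [0.65,0,0,0,0],
    [0.65,0,0,0,0],
    [0.65,0,0,0,0],
    [0.65,0,0,0,0],
    [0.65,0,0,0.01,0],
  ],
)

```text
t: 67.28
position: [0.6477, -0.0735, 0.1482]
eef_rot: [-0.002, -0.026, 1.0, 0.0]
wrist_force: [0.3, -0.3, 0.8]
finger_gap: 0.647
gripper_force: 0.0
```

Request:
carry_out(
  rows=[
    [0.65,0,0,0.02,0],
    [0.65,0,0,0.03,0],
    [0.65,0,0,0.03,0],
    [0.65,0,0,0.03,0],
    [0.65,0,0,0.03,0],
  ],
)

```text
t: 67.7
position: [0.6485, -0.0736, 0.2922]
eef_rot: [0.0, -0.026, 1.0, -0.0]
wrist_force: [0.6, 0.3, 0.5]
finger_gap: 0.647
gripper_force: 0.0
```

Request:
carry_out(
  rows=[
    [0.4,-0.012,0.022,0,-0.038],
    [0.4,-0.012,0.022,0,-0.038],
    [0.4,-0.012,0.022,0,-0.038],
    [0.4,-0.012,0.022,0,-0.038],
    [0.4,-0.012,0.022,0,-0.038],
  ],
)

```text
t: 68.12
position: [0.588, 0.0372, 0.2907]
eef_rot: [0.0, 0.07, 0.998, 0.0]
wrist_force: [-0.3, 1.4, -0.2]
finger_gap: 0.409
gripper_force: 0.0
```

Request:
carry_out(
  rows=[
    [0.4,0,0,0,0],
    [0.4,0,0,0,0],
    [0.4,0,0,0,0],
    [0.4,0,0,0,0],
  ],
)

```text
t: 68.45
position: [0.5891, 0.0355, 0.29]
eef_rot: [0.0, 0.069, 0.998, -0.0]
wrist_force: [0.3, 0.0, 0.2]
finger_gap: 0.402
gripper_force: 0.0
```

```bash
python3 - <<'E'
from h import *
f=grab('wrist','w18'); s=arm.sense(); p=s['position']; print(p,yaw_tool(),s['finger_gap'])
print(*knobs(f,base=.153),sep='\n')
t=grab('top'); 
for n,c in [('p1',(.6248,.1513)),('p2',(.637,.0388)),('p3',(.649,-.0738))]:
    u,v=proj(t,[*c,.19])[0].astype(int); print(n,circles(t,.19,.0225,(u-18,v-18,u+18,v+18),2))
E
```

```text
[0.58910373 0.03549099 0.28985344] 1.43156153129443 0.39882229166000593
{'px': array([284.,  83.]), 'area': np.int32(3715), 'c': array([0.4975, 0.0237]), 'fit': np.float64(0.0007), 'ang': np.float64(0.029), 'line': array([-0.0284,  0.0419]), 'lat': np.float64(0.0054), 'n': 757}
{'px': array([158., 117.]), 'area': np.int32(4200), 'c': array([ 0.5103, -0.091 ]), 'fit': np.float64(0.004), 'ang': np.float64(1.005), 'line': array([-0.0087,  0.0445]), 'lat': np.float64(-0.0171), 'n': 344}
{'px': array([ 74., 159.]), 'area': np.int32(1890), 'c': array([ 0.5283, -0.1784]), 'fit': np.float64(0.0066), 'ang': np.float64(0.192), 'line': array([-0.0072,  0.0286]), 'lat': np.float64(0.0126), 'n': 478}
{'px': array([427., 195.]), 'area': np.int32(442), 'c': array([0.6182, 0.1217]), 'fit': np.float64(0.0071), 'ang': np.float64(2.427), 'line': array([-0.0043,  0.0377]), 'lat': np.float64(-0.0048), 'n': 624}
{'px': array([535., 212.]), 'area': np.int32(1345), 'c': array([0.6578, 0.25  ]), 'fit': np.float64(0.0076), 'ang': np.float64(-3.034), 'line': array([0.0151, 0.0469]), 'lat': np.float64(0.0429), 'n': 36}
{'px': array([320., 217.]), 'area': np.int32(319), 'c': array([0.6079, 0.0245]), 'fit': np.float64(0.0064), 'ang': np.float64(0.765), 'line': array([0.006 , 0.0324]), 'lat': np.float64(0.0135), 'n': 220}
{'px': array([563., 224.]), 'area': np.int32(502), 'c': array([0.6621, 0.2621]), 'fit': np.float64(0.0094), 'ang': np.float64(2.486), 'line': array([-0.0147,  0.0246]), 'lat': np.float64(0.0169), 'n': 798}
p1 []
p2 []
p3 []
```

Request:
carry_out(
  rows=[
    [0.4,-0.0228,-0.003,0,0],
    [0.4,-0.0228,-0.003,0,0],
    [0.4,-0.0228,-0.003,0,0],
    [0.4,-0.0229,-0.0028,0,0],
    [0.4,0,0,-0.02,0],
  ],
  grip_force=40,
)

```text
t: 68.97
position: [0.4965, 0.0238, 0.2729]
eef_rot: [0.002, 0.07, 0.998, -0.0]
wrist_force: [0.1, 0.0, 1.6]
finger_gap: 0.4
gripper_force: 0.0
```

Request:
carry_out(
  rows=[
    [0.4,0,0,-0.02,0],
    [0.4,0,0,-0.02,0],
    [0.4,0,0,-0.02,0],
    [0.4,0,0,-0.01,0],
    [0.4,0,0,0,0],
  ],
)

```text
t: 69.38
position: [0.4966, 0.0242, 0.1981]
eef_rot: [-0.002, 0.069, 0.998, -0.0]
wrist_force: [0.6, -0.6, -0.6]
finger_gap: 0.4
gripper_force: 0.0
```

Request:
carry_out(
  rows=[
    [0.4,0,0,0,0],
    [0.4,0,0,0,0],
  ],
)

```text
t: 69.55
position: [0.4982, 0.0244, 0.201]
eef_rot: [0.001, 0.069, 0.998, 0.0]
wrist_force: [0.5, -0.0, 0.1]
finger_gap: 0.4
gripper_force: 0.0
```

```bash
python3 - <<'E'
from h import *
f=grab('wrist','w19'); s=arm.sense(); p=s['position']; print(p,yaw_tool(),s['finger_gap'])
# white pointer line of the knob below the gripper
im=f['image']; q=proj(f,[[.4978,.0237,.209],[.4978+.026*np.cos(-.139),.0237+.026*np.sin(-.139),.209]]); print(q)
x0,y0=q.min(0).astype(int)-14; x1,y1=q.max(0).astype(int)+14; w=im[y0:y1,x0:x1]
v,u=np.nonzero(w.min(2)>150); Q=onz(f,np.c_[u+x0,v+y0],.209)[:,:2]; m=Q.mean(0); e=np.linalg.svd(Q-m)[2][0]; print(len(u),m,np.arctan2(e[1],e[0]))
E
```

```text
[0.49814492 0.02444916 0.20101859] 1.4320999746410488 0.4022870476823855
[[310.00709123 237.32167262]
 [310.10250212 277.69780521]]
464 [0.5199593  0.01897888] -0.14770497467440769
```

Request:
carry_out(
  rows=[
    [0.4,-0.0003,-0.0007,-0.015,0],
    [0.4,0,0,-0.015,0],
    [0.4,0,0,-0.004,0],
    [0.4,0,0,0,0],
    [0.4,0,0,0,0],
  ],
)

```text
t: 70.02
position: [0.4976, 0.0238, 0.1668]
eef_rot: [0.0, 0.069, 0.998, 0.0]
wrist_force: [-0.4, -0.1, -0.3]
finger_gap: 0.399
gripper_force: 0.0
```

Request:
carry_out(
  rows=[
    [0,0,0,0,0],
    [0,0,0,0,0],
    [0,0,0,0,0],
    [0,0,0,0,0],
    [0,0,0,0,0],
  ],
)

```text
t: 70.43
position: [0.4973, 0.0239, 0.1662]
eef_rot: [0.0, 0.069, 0.998, 0.0]
wrist_force: [-0.2, 0.6, 2.7]
finger_gap: 0.158
gripper_force: 40.0
```

Request:
carry_out(
  rows=[
    [0,0,0,0,-0.07],
    [0,0,0,0,-0.07],
    [0,0,0,0,-0.07],
    [0,0,0,0,-0.07],
    [0,0,0,0,-0.07],
  ],
)

```text
t: 70.85
position: [0.4974, 0.0235, 0.1662]
eef_rot: [0.0, 0.243, 0.97, -0.0]
wrist_force: [-0.2, -2.2, 1.5]
finger_gap: 0.154
gripper_force: 40.0
```

Request:
carry_out(
  rows=[
    [0,0,0,0,-0.07],
    [0,0,0,0,-0.07],
    [0,0,0,0,-0.07],
    [0,0,0,0,-0.07],
    [0,0,0,0,-0.07],
  ],
)

```text
t: 71.27
position: [0.4974, 0.0238, 0.1662]
eef_rot: [0.0, 0.409, 0.913, 0.0]
wrist_force: [-0.2, 0.2, 3.2]
finger_gap: 0.157
gripper_force: 40.0
```

Request:
carry_out(
  rows=[
    [0,0,0,0,-0.07],
    [0,0,0,0,-0.07],
    [0,0,0,0,-0.07],
    [0,0,0,0,-0.07],
    [0,0,0,0,-0.07],
  ],
)

```text
t: 71.68
position: [0.4974, 0.024, 0.1662]
eef_rot: [0.0, 0.561, 0.828, 0.0]
wrist_force: [0.3, 1.4, 3.2]
finger_gap: 0.156
gripper_force: 40.0
```

Request:
carry_out(
  rows=[
    [0,0,0,0,0],
    [0,0,0,0,0],
  ],
)

```text
t: 71.85
position: [0.4974, 0.024, 0.1662]
eef_rot: [0.0, 0.559, 0.829, 0.0]
wrist_force: [-0.3, 2.9, 5.1]
finger_gap: 0.155
gripper_force: 40.0
```

```bash
python3 - <<'E'
from h import *
s=arm.sense(); print(s['position'],yaw_tool(),s['wrist_force'],s['wrist_torque'])
E
```

```text
[0.49741237 0.02402537 0.16624117] 0.3843372284553696 [-0.25967574  2.85951954  5.12095015] [0.26164985 0.10257155 0.06955028]
```

Request:
carry_out(
  rows=[
    [0.4,0,0,0,0],
    [0.4,0,0,0,0],
    [0.4,0,0,0,0],
    [0.4,0,0,0,0],
    [0.4,0,0,0.01,0],
  ],
)

```text
t: 72.27
position: [0.4961, 0.0238, 0.1746]
eef_rot: [-0.001, 0.56, 0.829, -0.001]
wrist_force: [-0.3, -0.9, -0.1]
finger_gap: 0.396
gripper_force: 0.0
```

Request:
carry_out(
  rows=[
    [0.4,0,0,0.025,0],
    [0.4,0,0,0.025,0],
    [0.4,0,0,0.02,0],
    [0.4,0,0,0,0],
    [0.4,0,0,0,0],
  ],
)

```text
t: 72.68
position: [0.4975, 0.0238, 0.247]
eef_rot: [0.001, 0.56, 0.829, 0.001]
wrist_force: [0.4, 0.2, -0.2]
finger_gap: 0.4
gripper_force: 0.0
```

Request:
carry_out(
  rows=[
    [0.4,-0.001,0.01,0,0.095],
    [0.4,-0.001,0.01,0,0.095],
    [0.4,-0.001,0.01,0,0.095],
    [0.4,-0.001,0.01,0,0.095],
    [0.4,-0.001,0.01,0,0.095],
  ],
)

```text
t: 73.1
position: [0.4915, 0.0743, 0.2448]
eef_rot: [-0.001, 0.347, 0.938, -0.0]
wrist_force: [-0.3, -0.0, -0.1]
finger_gap: 0.402
gripper_force: 0.0
```

Request:
carry_out(
  rows=[
    [0.4,-0.001,0.01,0,0.095],
    [0.4,-0.001,0.01,0,0.095],
    [0.4,-0.001,0.01,0,0.095],
    [0.4,-0.001,0.01,0,0.095],
    [0.4,-0.001,0.01,0,0.095],
  ],
)

```text
t: 73.52
position: [0.4865, 0.1242, 0.2447]
eef_rot: [-0.001, 0.117, 0.993, -0.0]
wrist_force: [-0.9, 0.4, 0.3]
finger_gap: 0.397
gripper_force: 0.0
```

Request:
carry_out(
  rows=[
    [0.4,-0.001,0.0125,0,0.098],
    [0.4,0,0,-0.02,0],
    [0.4,0,0,-0.02,0],
    [0.4,0,0,0,0],
    [0.4,0,0,0,0],
  ],
)

```text
t: 73.93
position: [0.4853, 0.1362, 0.2049]
eef_rot: [-0.002, 0.07, 0.998, -0.0]
wrist_force: [-0.4, 0.8, 0.6]
finger_gap: 0.403
gripper_force: 0.0
```

```bash
cat >> h.py <<'E'
def line(f,c,ang):
    q=proj(f,[[*c,.209],[c[0]+.026*np.cos(ang),c[1]+.026*np.sin(ang),.209]]); im=f['image']
    x0,y0=np.maximum(q.min(0).astype(int)-14,0); x1,y1=q.max(0).astype(int)+14; w=im[y0:y1,x0:x1]
    if w.size==0: return 'out'
    n,l,st,cc=cv2.connectedComponentsWithStats((w.min(2)>150).astype(np.uint8)); r=[]
    for i in range(1,n):
        if st[i,4]<15: continue
        v,u=np.nonzero(l==i); Q=onz(f,np.c_[u+x0,v+y0],.209)[:,:2]; m=Q.mean(0); _,S,V=np.linalg.svd(Q-m,full_matrices=False); e=V[0]*np.sign(V[0,0])
        r.append((len(u),(m-c).round(4),np.arctan2(e[1],e[0]).round(3),(S[0]/S[1]).round(1)))
    return r
E
python3 - <<'E'
from h import *
f=grab('wrist','w20'); s=arm.sense(); p=s['position']; print(p,yaw_tool(),s['finger_gap'])
print('s1',line(f,(.4861,.1367),-.139)); print('s2',line(f,(.4978,.0237),-1.187))
E
```

```text
[0.48605367 0.13625628 0.20599028] 1.4300741276247277 0.39707589653414127
s1 [(465, array([ 0.023 , -0.0046]), np.float64(-0.275), np.float64(1.9)), (33, array([ 0.0094, -0.0092]), np.float64(-0.105), np.float64(8.6))]
s2 []
```

Request:
carry_out(
  rows=[
    [0.4,0,0.0005,-0.015,0.002],
    [0.4,0,0,-0.015,0],
    [0.4,0,0,-0.008,0],
    [0.4,0,0,0,0],
    [0.4,0,0,0,0],
  ],
)

```text
t: 74.4
position: [0.4865, 0.1368, 0.1686]
eef_rot: [0.0, 0.069, 0.998, 0.0]
wrist_force: [0.9, 0.8, 0.3]
finger_gap: 0.402
gripper_force: 0.0
```

Request:
carry_out(
  rows=[
    [0,0,0,0,0],
    [0,0,0,0,0],
    [0,0,0,0,0],
    [0,0,0,0,0],
    [0,0,0,0,0],
  ],
)

```text
t: 74.82
position: [0.4864, 0.1369, 0.1683]
eef_rot: [0.0, 0.069, 0.998, 0.0]
wrist_force: [-0.7, 1.3, 1.3]
finger_gap: 0.155
gripper_force: 40.0
```

Request:
carry_out(
  rows=[
    [0,0,0,0,-0.07],
    [0,0,0,0,-0.07],
    [0,0,0,0,-0.07],
    [0,0,0,0,-0.07],
    [0,0,0,0,-0.07],
  ],
)

```text
t: 75.23
position: [0.4864, 0.1362, 0.1684]
eef_rot: [0.0, 0.243, 0.97, -0.001]
wrist_force: [-1.6, -4.6, 5.4]
finger_gap: 0.154
gripper_force: 40.1
```

Request:
carry_out(
  rows=[
    [0,0,0,0,-0.07],
    [0,0,0,0,-0.07],
    [0,0,0,0,-0.07],
    [0,0,0,0,-0.07],
    [0,0,0,0,-0.07],
  ],
)

```text
t: 75.65
position: [0.486, 0.1361, 0.1684]
eef_rot: [0.0, 0.408, 0.913, -0.001]
wrist_force: [-3.9, -4.9, 6.7]
finger_gap: 0.158
gripper_force: 40.1
```

Request:
carry_out(
  rows=[
    [0,0,0,0,-0.07],
    [0,0,0,0,-0.07],
    [0,0,0,0,-0.07],
    [0,0,0,0,-0.07],
    [0,0,0,0,-0.07],
  ],
)

```text
t: 76.07
position: [0.4855, 0.1361, 0.1683]
eef_rot: [-0.0, 0.561, 0.828, -0.001]
wrist_force: [-5.8, -5.1, 8.6]
finger_gap: 0.153
gripper_force: 40.1
```

Request:
carry_out(
  rows=[
    [0,0,0,0,0],
    [0,0,0,0,0],
  ],
)

```text
t: 76.23
position: [0.4856, 0.1361, 0.1684]
eef_rot: [-0.0, 0.56, 0.829, -0.001]
wrist_force: [-6.0, -6.0, 8.5]
finger_gap: 0.161
gripper_force: 40.0
```

Same for shaft 3 (its turn last).

Request:
carry_out(
  rows=[
    [0.4,0,0,0,0],
    [0.4,0,0,0,0],
    [0.4,0,0,0,0],
    [0.4,0,0,0,0],
    [0.4,0,0,0.01,0],
  ],
)

```text
t: 76.65
position: [0.4853, 0.1368, 0.1767]
eef_rot: [-0.001, 0.56, 0.829, -0.001]
wrist_force: [-0.2, -0.0, -0.0]
finger_gap: 0.395
gripper_force: 0.0
```

Request:
carry_out(
  rows=[
    [0.4,0,0,0.025,0],
    [0.4,0,0,0.025,0],
    [0.4,0,0,0.02,0],
    [0.4,0,0,0,0],
    [0.4,0,0,0,0],
  ],
)

```text
t: 77.07
position: [0.4866, 0.137, 0.249]
eef_rot: [0.001, 0.56, 0.829, 0.001]
wrist_force: [0.1, -0.1, 0.2]
finger_gap: 0.398
gripper_force: 0.0
```

Request:
carry_out(
  rows=[
    [0.4,0.0022,-0.0206,0,0.095],
    [0.4,0.0022,-0.0206,0,0.095],
    [0.4,0.0022,-0.0206,0,0.095],
    [0.4,0.0022,-0.0206,0,0.095],
    [0.4,0.0022,-0.0206,0,0.095],
  ],
)

```text
t: 77.48
position: [0.4966, 0.0329, 0.2468]
eef_rot: [-0.001, 0.347, 0.938, -0.0]
wrist_force: [0.9, 0.3, -0.1]
finger_gap: 0.4
gripper_force: 0.0
```

Request:
carry_out(
  rows=[
    [0.4,0.0022,-0.0206,0,0.095],
    [0.4,0.0022,-0.0206,0,0.095],
    [0.4,0.0022,-0.0206,0,0.095],
    [0.4,0.0022,-0.0206,0,0.095],
    [0.4,0.0022,-0.0206,0,0.095],
  ],
)

```text
t: 77.9
position: [0.5076, -0.07, 0.2468]
eef_rot: [-0.001, 0.117, 0.993, 0.0]
wrist_force: [-0.1, -0.7, -0.0]
finger_gap: 0.4
gripper_force: 0.0
```

Request:
carry_out(
  rows=[
    [0.4,0.0022,-0.0206,0,0.098],
    [0.4,0,0,-0.02,0],
    [0.4,0,0,-0.02,0],
    [0.4,0,0,0,0],
    [0.4,0,0,0,0],
  ],
)

```text
t: 78.32
position: [0.5096, -0.0895, 0.2069]
eef_rot: [-0.002, 0.07, 0.998, 0.0]
wrist_force: [-0.3, -0.1, -0.1]
finger_gap: 0.4
gripper_force: 0.0
```

Request:
carry_out(
  rows=[
    [0.4,0,0,0,0],
    [0.4,0,0,0,0],
  ],
)

```text
t: 78.48
position: [0.5108, -0.0896, 0.2089]
eef_rot: [0.001, 0.07, 0.998, -0.0]
wrist_force: [0.4, -0.4, -0.2]
finger_gap: 0.402
gripper_force: 0.0
```

```bash
python3 - <<'E'
from h import *
f=grab('wrist','w21'); s=arm.sense(); p=s['position']; print(p,yaw_tool(),s['finger_gap'])
print('s3',line(f,(.5103,-.0898),-.139)); print('s2',line(f,(.4978,.0237),-1.187)); print('s1',line(f,(.4861,.1367),-1.187))
E
```

```text
[ 0.51080425 -0.08965556  0.20882604] 1.4305995656174253 0.405909960643635
s3 [(132, array([ 0.0131, -0.0017]), np.float64(-0.118), np.float64(7.7)), (26, array([ 0.0098, -0.0098]), np.float64(-0.063), np.float64(8.3)), (332, array([ 0.0286, -0.0064]), np.float64(1.331), np.float64(1.7))]
s2 [(218, array([ 0.0055, -0.0127]), np.float64(-1.175), np.float64(8.3)), (840, array([ 0.0142, -0.0023]), np.float64(-1.38), np.float64(1.7)), (191, array([ 0.0137, -0.0282]), np.float64(0.919), np.float64(2.0))]
s1 out
```

Request:
carry_out(
  rows=[
    [0.4,-0.0002,0,-0.015,0.002],
    [0.4,0,0,-0.015,0],
    [0.4,0,0,-0.0095,0],
    [0.4,0,0,0,0],
    [0.4,0,0,0,0],
  ],
)

```text
t: 78.95
position: [0.5102, -0.0897, 0.1687]
eef_rot: [-0.0, 0.069, 0.998, -0.0]
wrist_force: [-0.4, 0.1, -0.6]
finger_gap: 0.401
gripper_force: 0.0
```

Request:
carry_out(
  rows=[
    [0,0,0,0,0],
    [0,0,0,0,0],
    [0,0,0,0,0],
    [0,0,0,0,0],
    [0,0,0,0,0],
  ],
)

```text
t: 79.37
position: [0.5104, -0.0898, 0.1688]
eef_rot: [0.0, 0.069, 0.998, -0.0]
wrist_force: [0.4, 0.5, 3.0]
finger_gap: 0.156
gripper_force: 40.0
```

Request:
carry_out(
  rows=[
    [0,0,0,0,-0.07],
    [0,0,0,0,-0.07],
    [0,0,0,0,-0.07],
    [0,0,0,0,-0.07],
    [0,0,0,0,-0.07],
  ],
)

```text
t: 79.78
position: [0.5103, -0.0899, 0.1688]
eef_rot: [0.0, 0.243, 0.97, -0.0]
wrist_force: [-1.0, -1.2, 2.7]
finger_gap: 0.16
gripper_force: 40.0
```

Request:
carry_out(
  rows=[
    [0,0,0,0,-0.07],
    [0,0,0,0,-0.07],
    [0,0,0,0,-0.07],
    [0,0,0,0,-0.07],
    [0,0,0,0,-0.07],
  ],
)

```text
t: 80.2
position: [0.5102, -0.0897, 0.1688]
eef_rot: [0.0, 0.409, 0.913, 0.0]
wrist_force: [-2.1, 0.4, 3.9]
finger_gap: 0.156
gripper_force: 40.0
```

Request:
carry_out(
  rows=[
    [0,0,0,0,-0.07],
    [0,0,0,0,-0.07],
    [0,0,0,0,-0.07],
    [0,0,0,0,-0.07],
    [0,0,0,0,-0.07],
  ],
)

```text
t: 80.62
position: [0.5102, -0.0895, 0.1688]
eef_rot: [0.0, 0.561, 0.828, 0.0]
wrist_force: [-1.2, 3.3, 4.2]
finger_gap: 0.16
gripper_force: 40.1
```

Request:
carry_out(
  rows=[
    [0,0,0,0,0],
    [0,0,0,0,0],
  ],
)

```text
t: 80.78
position: [0.5102, -0.0895, 0.1688]
eef_rot: [-0.0, 0.559, 0.829, 0.0]
wrist_force: [-2.6, 2.6, 5.8]
finger_gap: 0.154
gripper_force: 40.0
```

Request:
carry_out(
  rows=[
    [0.4,0,0,0,0],
    [0.4,0,0,0,0],
    [0.4,0,0,0,0],
    [0.4,0,0,0,0],
    [0.4,0,0,0.01,0],
  ],
)

```text
t: 81.2
position: [0.5092, -0.0896, 0.1771]
eef_rot: [-0.001, 0.56, 0.829, -0.001]
wrist_force: [0.5, 0.3, 0.4]
finger_gap: 0.396
gripper_force: 0.0
```

Request:
carry_out(
  rows=[
    [0.4,0,0,0.025,0],
    [0.4,0,0,0.025,0],
    [0.4,0,0,0.03,0],
    [0.4,0,0,0.03,0],
    [0.4,0,0,0,0],
  ],
)

```text
t: 81.62
position: [0.5121, -0.0903, 0.2947]
eef_rot: [0.004, 0.56, 0.829, 0.001]
wrist_force: [0.7, 0.6, -0.1]
finger_gap: 0.397
gripper_force: 0.0
```

Request:
carry_out(
  rows=[
    [0.4,0.018,0.024,0,0.095],
    [0.4,0.018,0.024,0,0.095],
    [0.4,0.018,0.024,0,0.095],
    [0.4,0.018,0.024,0,0.095],
    [0.4,0.018,0.024,0,0.095],
  ],
)

```text
t: 82.03
position: [0.6008, 0.0315, 0.2887]
eef_rot: [0.0, 0.347, 0.938, 0.0]
wrist_force: [-0.8, -1.6, 0.7]
finger_gap: 0.398
gripper_force: 0.0
```

Request:
carry_out(
  rows=[
    [0.4,0,0,0,0.1],
    [0.4,0,0,0,0.1],
    [0.4,0,0,0,0.1],
    [0.4,0,0,0,0.1],
    [0.4,0,0,0,0.1],
  ],
)

```text
t: 82.45
position: [0.6001, 0.0303, 0.2886]
eef_rot: [-0.0, 0.104, 0.995, -0.0]
wrist_force: [0.1, 0.1, -0.9]
finger_gap: 0.405
gripper_force: 0.0
```

Request:
carry_out(
  rows=[
    [0.4,0,0,0,0],
    [0.4,0,0,0,0],
    [0.4,0,0,0,0],
    [0.4,0,0,0,0],
  ],
)

```text
t: 82.78
position: [0.6001, 0.0302, 0.2884]
eef_rot: [0.0, 0.108, 0.994, -0.0]
wrist_force: [0.5, -0.1, -0.4]
finger_gap: 0.395
gripper_force: 0.0
```

```bash
python3 - <<'E'
from h import *
f=grab('wrist','w22'); s=arm.sense(); p=s['position']; print(p,yaw_tool(),s['finger_gap'])
for n,c in [('s3',(.5103,-.0898)),('s2',(.4978,.0237)),('s1',(.4861,.1367))]: print(n,line(f,c,-1.187))
print(*[k for k in knobs(f,base=.153) if k['area']>1500],sep='\n')
E
```

```text
[0.600144   0.03025469 0.28845244] 1.3555083848075238 0.3962860514387231
s3 [(47, array([ 0.0231, -0.0037]), np.float64(1.395), np.float64(5.1))]
s2 [(455, array([-0.0055, -0.0254]), np.float64(-0.492), np.float64(2.4)), (137, array([ 0.0049, -0.0131]), np.float64(-1.178), np.float64(8.5)), (30, array([ 0.0144, -0.035 ]), np.float64(0.18), np.float64(1.6))]
s1 [(158, array([ 0.0041, -0.0122]), np.float64(-1.173), np.float64(8.5)), (29, array([0.0231, 0.0052]), np.float64(-0.704), np.float64(1.7))]
{'px': array([278.,  73.]), 'area': np.int32(3958), 'c': array([0.4971, 0.0234]), 'fit': np.float64(0.0007), 'ang': np.float64(0.428), 'line': array([-0.0196,  0.044 ]), 'lat': np.float64(-0.0104), 'n': 1088}
{'px': array([154., 119.]), 'area': np.int32(4286), 'c': array([ 0.5098, -0.0906]), 'fit': np.float64(0.0009), 'ang': np.float64(1.223), 'line': array([-0.0042,  0.0435]), 'lat': np.float64(-0.0234), 'n': 280}
{'px': array([ 80., 170.]), 'area': np.int32(2094), 'c': array([ 0.5536, -0.1697]), 'fit': np.float64(0.0098), 'ang': np.float64(1.306), 'line': array([-0.0119,  0.0516]), 'lat': np.float64(0.0177), 'n': 638}
{'px': array([555., 190.]), 'area': np.int32(2061), 'c': array([0.6574, 0.2639]), 'fit': np.float64(0.0073), 'ang': np.float64(-1.136), 'line': array([-0.0119,  0.0506]), 'lat': np.float64(-0.0112), 'n': 924}
```

```bash
python3 - <<'E'
from h import *
f=grab('wrist'); im=f['image'].astype(int)
for k in (1.5,2.2):
    g=dict(f); g['image']=np.clip(im*k,0,255).astype(np.uint8); print(k,line(g,(.5103,-.0898),-1.187))
for n,c in [('p1',(.6248,.1513)),('p2',(.637,.0388)),('p3',(.649,-.0738))]:
    u,v=proj(f,[*c,.19])[0].astype(int)
    if 40<u<600 and v<300: print(n,c,circles(f,.19,.0225,(u-45,max(v-45,0),u+45,v+45),2))
E
```

```text
1.5 [(48, array([-0.01  , -0.0059]), np.float64(1.312), np.float64(2.1)), (29, array([-0.0055, -0.0118]), np.float64(0.708), np.float64(1.1)), (87, array([ 0.005 , -0.0135]), np.float64(-1.177), np.float64(12.0)), (121, array([ 0.0212, -0.0047]), np.float64(1.537), np.float64(2.3))]
2.2 [(1293, array([ 0.0036, -0.0194]), np.float64(-0.008), np.float64(1.2))]
p1 (0.6248, 0.1513) [(array([449.8, 181.8]), np.float32(29.1), array([0.6178, 0.1489, 0.19  ]))]
p2 (0.637, 0.0388) [(array([328.5, 224.5]), np.float32(24.9), array([0.6337, 0.0386, 0.19  ])), (array([352.8, 243.5]), np.float32(26.5), array([0.6564, 0.0566, 0.19  ]))]
p3 (0.649, -0.0738) [(array([211.2, 270.5]), np.float32(28.7), array([ 0.6547, -0.0772,  0.19  ]))]
```

Request:
carry_out(
  rows=[
    [0.4,0.024,0,0.012,0],
    [0.4,0.024,0,0.012,0],
    [0.4,0.024,0,0.012,0],
    [0.4,0.024,0,0.012,0],
    [0.4,0.024,0,0.012,0],
  ],
)

```text
t: 83.3
position: [0.721, 0.0303, 0.349]
eef_rot: [0.0, 0.107, 0.994, 0.0]
wrist_force: [0.3, -0.0, 1.1]
finger_gap: 0.4
gripper_force: 0.0
```

Request:
carry_out(
  rows=[
    [0.4,0,0,0,0],
    [0.4,0,0,0,0],
    [0.4,0,0,0,0],
    [0.4,0,0,0,0],
    [0.4,0,0,0,0],
  ],
)

```text
t: 83.72
position: [0.7194, 0.0303, 0.3485]
eef_rot: [-0.0, 0.107, 0.994, -0.0]
wrist_force: [-0.9, 0.4, 0.5]
finger_gap: 0.4
gripper_force: 0.0
```

```bash
python3 - <<'E'
from h import *
f=grab('wrist','w23'); print(arm.sense()['position'])
g=cv2.cvtColor(f['image'],cv2.COLOR_RGB2GRAY)
for n,c in [('p1',(.6248,.1513)),('p2',(.637,.0388)),('p3',(.649,-.0738))]:
    u,v=proj(f,[*c,.19])[0].round().astype(int); e=proj(f,[[c[0]-.0225,c[1],.19],[c[0]+.0225,c[1],.19],[c[0],c[1]-.0225,.19],[c[0],c[1]+.0225,.19]])
    print(n,u,v,'edges v',e[:2,1].round(1),'u',e[2:,0].round(1)); print(circles(f,.19,.0225,(u-34,max(v-34,0),u+34,v+34),4,8))
    print('row',u-36,g[v,u-36:u+36:2].tolist()); print('col',max(v-36,0),g[max(v-36,0):v+36:2,u].tolist())
E
```

```text
[0.71949402 0.03027612 0.34860727]
p1 416 53 edges v [27.5 78.1] u [391.8 439.6]
[(array([414.5,  52.8]), np.float32(24.5), array([0.6242, 0.1504, 0.19  ]))]
row 380 [145, 143, 142, 141, 146, 58, 75, 241, 233, 235, 234, 234, 234, 234, 234, 234, 235, 212, 140, 91, 111, 60, 43, 67, 18, 27, 196, 234, 234, 233, 234, 233, 234, 234, 234, 234]
col 17 [234, 233, 234, 234, 236, 226, 234, 234, 235, 235, 234, 234, 234, 234, 234, 234, 235, 216, 140, 239, 234, 235, 235, 235, 235, 234, 235, 235, 235, 239, 157, 242, 234, 234, 233, 234]
p2 302 93 edges v [ 69.3 116.8] u [279.3 324.4]
[(array([301.8,  92.2]), np.float32(23.0), array([0.6358, 0.0391, 0.19  ])), (array([319.8, 105.2]), np.float32(22.6), array([0.6514, 0.0537, 0.19  ])), (array([294.2,  69.5]), np.float32(22.9), array([0.6142, 0.0366, 0.19  ]))]
row 266 [227, 229, 234, 144, 147, 146, 144, 240, 237, 48, 101, 238, 234, 234, 234, 234, 235, 198, 143, 245, 235, 234, 234, 234, 234, 234, 234, 234, 236, 161, 235, 234, 232, 233, 234, 234]
col 57 [232, 233, 233, 234, 233, 236, 217, 231, 55, 58, 214, 234, 234, 234, 234, 235, 242, 172, 143, 239, 235, 235, 234, 234, 234, 239, 247, 245, 239, 219, 239, 229, 228, 228, 227, 225]
p3 194 131 edges v [108.  152.8] u [172.8 216.1]
[(array([195.5, 128.2]), np.float32(21.5), array([ 0.6468, -0.0719,  0.19  ])), (array([190.8, 105.8]), np.float32(21.1), array([ 0.6253, -0.0698,  0.19  ])), (array([182.2, 150.5]), np.float32(22.6), array([ 0.6652, -0.0919,  0.19  ]))]
row 158 [129, 132, 133, 136, 132, 130, 129, 132, 143, 169, 169, 168, 166, 165, 167, 168, 173, 181, 117, 108, 168, 165, 167, 167, 167, 171, 178, 178, 163, 133, 72, 78, 78, 232, 222, 224]
col 95 [143, 135, 141, 140, 142, 143, 99, 145, 169, 166, 168, 167, 167, 166, 166, 166, 169, 129, 117, 167, 166, 166, 165, 165, 167, 157, 161, 173, 130, 129, 130, 128, 133, 127, 126, 132]
```

```bash
python3 -c "
from station import arm
print(arm.finish_job())"
```

```text
the job is handed in; nothing more can be done
None
```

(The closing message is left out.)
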